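# Load the solder reel stand

## Robot

A 7-joint arm with a two-finger parallel gripper is mounted at the origin on the work surface. World frame = base frame: x ahead of the robot, y to its left, z up, the work surface at z = 0. Lengths are in m, angles in rad, forces in N, time in s.
With the tool pointing down it reaches from about 0.4 to 0.85 m from the base axis. Payload 10.4 kg.
Tool frame: the origin (TCP) lies between the finger pads; the fingertips stand 19 mm ahead of it and the grasp point (between the pads) is the TCP (manip.tips_ahead is the distance from the TCP to the fingertips, in m); z points along the fingers, y is the line along which they close (so a half turn about z gives the same grasp; the last joint's range is limited). The gripper opens to 85 mm and grips with 20 to 120 N. Pads are 22 mm wide; open, the fingers measure 114 mm over their backs; the gripper's body (76 mm by 85 mm) begins 54 mm behind the grasp point. The pads swing forward as they close: fully open they stand 13 mm farther back than shut.
Start: joints at [-1.274, 0.332, -0.065, 1.46, 0.022, 1.35, -0.088], TCP at [0.196, 0.593, 0.223] pointing down, gripper open.
Joint ranges: [-2.6, 2.6], [-0.5, 2.12], [-1.47, 1.34], [0.16, 2.42], [-1.27, 4.41], [0.06, 2.06], [-2.6, 2.6]. Speed limits (rad/s): [2.22, 2.22, 2.79, 2.79, 3.14, 3.14, 3.14].

## Interface

Orientations are given as a unit quaternion [x, y, z, w].
In Python, from workcell import manip, viewer gives the robot as it stands.
- The arm moves only by the tool arm_command, never from a script. Its argument "series" is text: rows parted by semicolons, each of 5 numbers parted by spaces: the closure, from 0 (fully open) to 1 (shut), then the shift along the tool's x, y, z normalised to -1 to 1, where 1 is 0.4 m, then the turn about the tool's z normalised to -1 to 1, where 1 is 180 degrees. In form: jaw tx ty tz spin; .... A call has exactly 10 rows; each row shifts and turns the commanded pose from where the row before left it, along the tool's axes as they then stand; what a row does not reach is not made up. A row lasts 1/8 s, in which the tool goes at most 62.5 mm and 10.7 degrees, less where a joint would pass 70% of its speed; a pose out of reach is approached as far as the arm can. A call with a number of a shift or a turn outside -1 to 1 is refused whole. A call with a gripper value outside its range is refused whole. The fingers move at their own pace and stop on an object; "newtons" is the grip in N (left out, the last holds). Time passes only in rows, so rows that do not move let the fingers close, or fill a call up. It gives the time, the measured TCP pose, the force, the opening and the grip force at its end, in the units of the state.
- manip.get_obs(): the state, without advancing time (a new reading comes with each control period).
- viewer.camera(name): name is "side" or "top" or "wrist"; returns a dict with "pixels" (400x640x3 uint8, red, green, blue), "intrinsics" (3x3 intrinsics, pixels), "D" ([k1, k2, p1, p2, k3] as OpenCV has them; the pictures are not rectified), "extrinsics" (4x4, takes a point from world to camera coordinates). Camera axes: x right, y up, looking along -z (the intrinsics and any distortion apply to the point x, -y, -z); pixel columns grow to the right and rows downward; lengths in m; the calibration is good to about 2 mm. A picture is of the moment at which its call begins. There is no depth.
- manip.hand_in(): hands the job in; it is judged then, once.
The state is a dict: "clock": time; "joint_pos": joint angles; "joint_velocities": joint speeds; "tau": joint torques, N m; "position": TCP position; "ee_rot": TCP orientation; "ft_force": force on the tool from outside, world axes, zero at the start; "torque": the same for the moment, N m; "grip_width": opening from 0.0 (shut) to 1.0 (fully open); "grasp_force": force on a finger pad.
Only numpy, scipy, OpenCV 4.12 (cv2) and the standard library are available. Lean on these libraries where they do the work, as an engineer would, in place of code of your own. Each camera call takes 0.05 s, during which the arm holds its last target. There are 200 camera calls.

## Task

Set up the solder reel stand: first thread the thick spacer ring down the post until it lies fully home on the base, and let go of it. Then take the solder reel out of its black rest, stand it upright on one of its flanges on the rubber mat and let go, and take it again from above to lower it over the post until it sits fully home on the spacer ring. Lower things into place rather than dropping them, and leave everything else on the bench where it is.

Things in the scene. Friction and masses are not known exactly. Their poses are not given: they have to be found in the camera images.
- stand: solder reel stand, fixed to the bench: a dark steel disc 84 mm across and 14 mm thick with an upright bright steel post 13 mm in diameter at its centre. Origin at the centre of the disc's underside, on the bench; z up along the post
- stand_seat (a point): point on the post's axis at the upper face of the stand's disc (14 mm above the bench): where the spacer's underside must rest; z up
- stand_tip (a point): top of the post, 78 mm above the bench, 64 mm above the disc; its last 6 mm taper to 5 mm in diameter
- spacer: loose aluminium spacer ring, the thicker of the two plain metal rings: 40 mm outside, 18 mm bore, 15 mm tall, 40 g, lying flat on the bench. Origin at its very centre (7.5 mm above its underside), z along its bore; either face may be up
- reel: loose solder reel, white flanges with silver solder between, wound nearly full: 50 mm across (gripped as a plain cylinder), 40 mm from flange face to flange face, 18 mm bore right through, about 180 g. Origin at its very centre, z along its bore. It starts lying on its side in the rest, bore level along the rest's x, its axis 34 mm above the bench. Either flange may be down in the end
- rest: reel rest, fixed: black block 36 mm (x) by 44 mm (y) with a floor 10 mm high and two low ridges along x up to 15 mm high that keep the reel from rolling. Origin under its centre on the bench, z up; the reel's bore lies along its x
- mat: black rubber mat, fixed, 130 x 130 mm, 2 mm thick, kept clear: where to stand the reel. Origin at the centre of its underside on the bench, z up
- washer: loose thin pale metal washer lying flat, 40 mm outside, 10 mm hole (too small for the post), 6 mm thick; NOT the spacer. Origin at its centre. Leave it
- screwdriver: loose yellow-handled screwdriver, 160 mm long, lying along its x; origin under it. Leave it
- carton: loose small white carton 60 x 70 x 35 mm, origin at the centre of its underside. Leave it
- wire_reel: loose black reel of blue wire standing upright, 44 mm across, 28 mm tall; NOT the solder reel. Origin at its centre. Leave it
- tin: loose flat pale tin, 60 mm across, 28 mm tall, origin under its centre. Leave it
- pliers: loose pliers with red handles, about 160 mm long, 12 mm high, lying along its x, origin near its joint, on the bench. Leave it
Not all that is in view belongs to the job. Leave any green or purple look-alike of the spacer alone. What is shaped like the reel but purple is not meant.

How it is judged:
On the way, in this order (a step that is already met when the one before it is completed fails the run):
1. the spacer ring lies home on the stand's disc, round the post, released (z of spacer in the frame of stand_seat between 0.0045 and 0.0105 m and horizontal distance between spacer and stand_seat below 0.006 m and angle between the z axis of spacer and the z axis of stand, either way round below 0.08 rad and contact force between the fingers and spacer below 0.05 N and linear speed of spacer below 0.03 m/s), for 0.2 s.
2. the reel stands upright on a flange on the mat, released (angle between the z axis of reel and the z axis of stand, either way round below 0.08 rad and z of reel in the frame of mat between 0.018 and 0.026 m and horizontal distance between reel and mat below 0.08 m and contact force between the fingers and reel below 0.05 N and linear speed of reel below 0.03 m/s), for 0.2 s.
At the end, for the whole second after the job is handed in: The spacer lies flat on the disc round the post (centre 7.5 mm above the disc within 3 mm) and the reel sits upright (0.08 rad) on the spacer (centre 35 mm above the disc within 4 mm), both within 6 mm of the post axis, released and at rest (z of spacer in the frame of stand_seat between 0.0045 and 0.0105 m and horizontal distance between each of spacer, reel and stand_seat below 0.006 m and angle between the z axis of each of spacer, reel and the z axis of stand, either way round below 0.08 rad and z of reel in the frame of stand_seat between 0.031 and 0.039 m and linear speed of each of spacer, reel below 0.03 m/s and contact force between the fingers and reel below 0.05 N); the robot touches nothing.
It fails at once if the spacer ring falls: it moves faster than 0.6 m/s while the fingers do not hold it (linear speed of spacer above 0.6 m/s and contact force between the fingers and spacer below 0.05 N).
It fails at once if the reel falls: it moves faster than 0.6 m/s while the fingers do not hold it (linear speed of reel above 0.6 m/s and contact force between the fingers and reel below 0.05 N).
It fails at once if a bystander is moved by more than 30 mm (distance of any of washer, screwdriver, carton, wire_reel, tin, pliers from where it was at the start of the episode above 0.03 m).
It also fails if it takes over 72 s, if anything falls off the work surface, if the arm or the gripper's body presses on something with over 40 N, if the wrist force passes 120 N, or if a joint passes its speed limit or range.

## Working session

There is one attempt and no reset: what is moved stays moved. The work goes in short steps, Python scripts to look and compute and a tool call to move; the robot and the scene stay as the last step left them, time stands still between calls to the robot, and variables do not carry over. Pictures are saved under pics/ and viewed, at most 10 in all, crops included, and the job is handed in when it is done.

Besides the shell and the picture viewer there is one more tool, called after ">>>" as name(argument=value, ...) on one line, values as JSON. arm_command: Moves the arm, as the interface text tells. Scaled input: -1 to 1 covers 0.4 m each way for a shift and 180 degrees each way for a turn. Its arguments: {"type":"object","properties":{"series":{"type":"string"},"newtons":{"type":"number"}},"required":["series"]}

```bash
mkdir -p pics; ls; cat > h.py <<'E'
import numpy as np, cv2
from workcell import manip, viewer
def shot(n):
    c=viewer.camera(n); return c
def save(c,f): cv2.imwrite(f,cv2.cvtColor(np.asarray(c["pixels"]),cv2.COLOR_RGB2BGR))
def ray(c,uv):
    K=np.array(c["intrinsics"],float);D=np.array(c["D"],float);E=np.array(c["extrinsics"],float)
    p=cv2.undistortPoints(np.array(uv,float).reshape(-1,1,2),K,D).reshape(-1,2)
    d=np.c_[p[:,0],-p[:,1],-np.ones(len(p))]@E[:3,:3]   # R^T d
    o=-E[:3,:3].T@E[:3,3]
    return o,d/np.linalg.norm(d,axis=1)[:,None]
def onz(c,uv,z):
    o,d=ray(c,uv); return o+d*((z-o[2])/d[:,2])[:,None]
def proj(c,P):
    E=np.array(c["extrinsics"],float);q=np.atleast_2d(P)@E[:3,:3].T+E[:3,3]
    return cv2.projectPoints(np.c_[q[:,0],-q[:,1],-q[:,2]],np.zeros(3),np.zeros(3),np.array(c["intrinsics"],float),np.array(c["D"],float))[0].reshape(-1,2)
def tri(rays):
    A=0;b=0
    for o,d in rays:
        M=np.eye(3)-np.outer(d,d);A=A+M;b=b+M@o
    return np.linalg.solve(A,b)
E
python3 - <<'E'
from h import *
for n in ("top","side","wrist"):
    c=shot(n); save(c,f"pics/{n}0.png"); print(n,np.round(-np.array(c["extrinsics"])[:3,:3].T@np.array(c["extrinsics"])[:3,3],3),np.round(c["extrinsics"],3).tolist(),np.round(c["intrinsics"],1).tolist(),c["D"])
o=manip.get_obs();print(o)
E
```

```text
pics
top [0.407 0.009 1.31 ] [[-0.003, -1.0, 0.001, 0.009], [0.991, -0.002, 0.136, -0.581], [-0.136, 0.001, 0.991, -1.242], [0.0, 0.0, 0.0, 1.0]] [[487.1, 0.0, 323.0], [0.0, 487.1, 200.5], [0.0, 0.0, 1.0]] [-0.00869032  0.          0.          0.          0.        ]
side [-1.000e-03 -5.700e-01  1.057e+00] [[0.714, -0.7, 0.015, -0.415], [0.528, 0.553, 0.644, -0.365], [-0.459, -0.452, 0.765, -1.066], [0.0, 0.0, 0.0, 1.0]] [[493.2, 0.0, 314.6], [0.0, 493.2, 199.1], [0.0, 0.0, 1.0]] [-0.09459658  0.          0.          0.          0.        ]
wrist [0.116 0.62  0.373] [[0.314, 0.949, -0.001, -0.624], [-0.897, 0.296, -0.327, 0.042], [-0.31, 0.104, 0.945, -0.38], [0.0, 0.0, 0.0, 1.0]] [[282.9, 0.0, 319.6], [0.0, 282.9, 199.3], [0.0, 0.0, 1.0]] [-0.03198626  0.          0.          0.          0.        ]
{'clock': 0.15, 'joint_pos': array([-1.27364839,  0.33271513, -0.06468786,  1.46068365,  0.02163108,
        1.34988894, -0.08851457]), 'joint_velocities': array([-1.73299856e-04, -3.40175685e-03,  4.08771868e-04, -4.40987254e-03,
       -2.13704511e-05,  9.62182303e-05,  1.07114912e-03]), 'tau': array([-5.01719660e-05, -6.25825524e+01,  4.85925435e-02, -3.91852105e+01,
        1.63193542e-02,  7.42433447e-03, -3.66451923e-05]), 'position': array([0.19638856, 0.59307094, 0.22263683]), 'ee_rot': array([ 1.59195576e-01,  9.87246939e-01, -4.97714849e-04, -4.25826589e-05]), 'ft_force': array([ 0.18239295,  0.68829897, -0.49675512]), 'torque': array([ 0.04634917,  0.06035684, -0.01910306]), 'grasp_force': 0.0, 'grip_width': 0.9998007844572124}
```

View pics/top0.png

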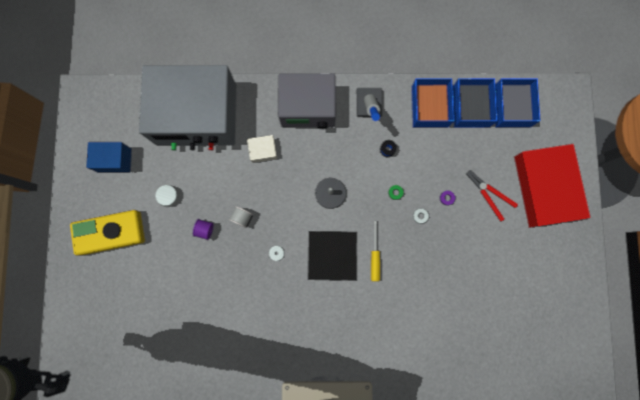

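View pics/side0.png

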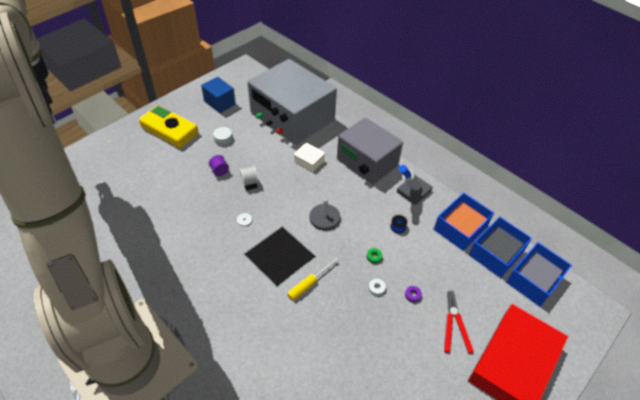

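The top view shows the possible spacers: a pale ring with a small hole at (276,254), a pale ring with a large hole at (421,216), a green ring at (396,192) and a purple ring at (448,198). The possible reels are the white/silver one at (242,217), the purple one at (204,230) and the black/blue wire reel at (388,149). The stand is at (331,193) and the mat at (332,256). The side view agrees: the spacer at (377,287) is thick, and the washer at (244,219) is thin. I choose the ring at (421,216) and the reel at (242,217), and will check both in one crop.

```bash
python3 - <<'E'
from h import *
t=shot("top");s=shot("side")
def up(c,u,v,r=22): return cv2.resize(np.asarray(c["pixels"])[v-r:v+r,u-r:u+r],(260,260),interpolation=cv2.INTER_CUBIC)
im=np.vstack([np.hstack([up(t,421,216),up(t,276,254),up(t,242,217)]),np.hstack([up(s,377,287),up(s,244,219),up(s,250,178)])])
cv2.imwrite("pics/crop.png",im[:,:,::-1])
def blob(c,u,v,r,f):
    p=np.asarray(c["pixels"]).astype(int)[v-r:v+r,u-r:u+r]
    m=f(p).astype(np.uint8)
    n,l,st,ce=cv2.connectedComponentsWithStats(m); k=1+np.argmax(st[1:,4])
    ct=max(cv2.findContours((l==k).astype(np.uint8),cv2.RETR_EXTERNAL,cv2.CHAIN_APPROX_NONE)[0],key=cv2.contourArea)
    x,y,w,h=cv2.boundingRect(ct); e=cv2.fitEllipse(ct) if len(ct)>5 else None
    return (np.array(e[0])+[u-r,v-r]),e[1],e[2],st[k,4],(x+u-r,y+v-r,w,h)
bright=lambda p:p.min(2)>165
dark=lambda p:p.max(2)<95
for nm,tu,su,f,r in [("spacer",(421,216),(377,287),bright,14),("washer",(276,254),(244,219),bright,14),("reel",(242,217),(250,178),bright,18),("stand",(331,193),(325,216),dark,24),("mat",(332,256),(280,256),lambda p:p.max(2)<50,42)]:
    a=blob(t,*tu,r,f);b=blob(s,*su,r,f);print(nm,a,b)
    ra=ray(t,[a[0]]);rb=ray(s,[b[0]])
    print("  tri",np.round(tri([(ra[0],ra[1][0]),(rb[0],rb[1][0])]),4),"z0",np.round(onz(t,[a[0]],0.01),4),np.round(onz(s,[b[0]],0.01),4))
E
```

```text
spacer (array([420.65006065, 215.49594498]), (12.50206184387207, 13.007196426391602), 178.00733947753906, np.int32(99), (414, 209, 14, 14)) (array([376.5, 286.5]), (31.967147827148438, 31.967147827148438), 0.0, np.int32(667), (363, 273, 28, 28))
  tri [ 0.5433 -0.254   0.0106] z0 [[ 0.5441 -0.2548  0.01  ]] [[ 0.5427 -0.2533  0.01  ]]
washer (array([275.60069084, 252.8477478 ]), (13.237772941589355, 13.858970642089844), 10.845863342285156, np.int32(150), (269, 246, 14, 15)) (array([243.5, 218.5]), (31.967147827148438, 31.967147827148438), 0.0, np.int32(755), (230, 205, 28, 28))
  tri [0.4447 0.1343 0.0063] z0 [[0.4454 0.1334 0.01  ]] [[0.4425 0.1324 0.01  ]]
reel (array([236.41586113, 217.29645157]), (2.8876781463623047, 11.414970397949219), 32.721214294433594, np.int32(32), (233, 213, 8, 10)) (array([249.58400154, 177.51758957]), (41.177913665771484, 41.560943603515625), 5.70325231552124, np.int32(950), (232, 160, 36, 36))
  tri [0.5438 0.2361 0.0142] z0 [[0.5405 0.2395 0.01  ]] [[0.5497 0.2366 0.01  ]]
stand (array([330.99785995, 193.03492165]), (29.504880905151367, 30.446002960205078), 111.07030487060547, np.int32(731), (316, 178, 31, 31)) (array([324.94853783, 219.83602333]), (20.07341766357422, 25.557525634765625), 91.94988250732422, np.int32(207), (311, 206, 30, 25))
  tri [ 0.6074 -0.0141 -0.006 ] z0 [[ 0.6057 -0.0144  0.01  ]] [[ 0.5975 -0.022   0.01  ]]
mat (array([332.19141006, 255.56235886]), (53.755245208740234, 54.67219924926758), 159.6847686767578, np.int32(2199), (309, 232, 47, 48)) (array([279.33215714, 255.59670639]), (46.50135803222656, 55.95766067504883), 82.52223205566406, np.int32(1921), (246, 228, 67, 57))
  tri [ 0.4379 -0.0168 -0.0019] z0 [[ 0.4379 -0.0168  0.01  ]] [[ 0.4327 -0.0229  0.01  ]]
```

View pics/crop.png

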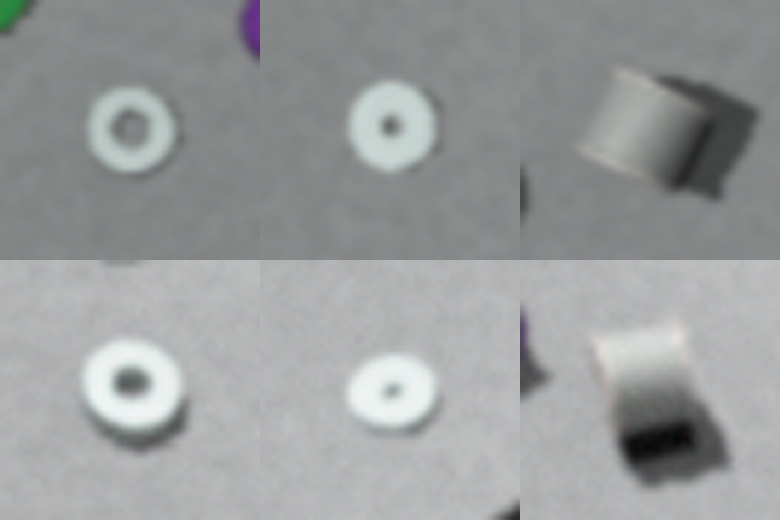

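The crop confirms both choices. Its upper-left and lower-left tiles show a thick ring with a large bore, which is the spacer. The middle tiles show a thin disc with a tiny hole, which is the washer. The right tiles show the white/silver reel lying in the black rest. I'll move over the reel first, measuring from the wrist as I go.

>>> arm_command(series="0 -0.104 -0.056 -0.007 0;0 -0.104 -0.056 -0.007 0;0 -0.104 -0.056 -0.007 0;0 -0.104 -0.056 -0.007 0;0 -0.104 -0.056 -0.007 0;0 -0.104 -0.056 -0.007 0;0 -0.104 -0.056 -0.007 0;0 -0.104 -0.056 -0.007 0;0 -0.104 -0.056 -0.007 0;0 -0.104 -0.056 -0.007 0", newtons=30)

```text
clock: 1.5
position: [0.5218, 0.2487, 0.2514]
ee_rot: [0.159, 0.987, 0.0, 0.0]
ft_force: [0.3, 0.1, 0.3]
grip_width: 0.997
grasp_force: 0.0
```

```bash
python3 - <<'E'
from h import *
c=shot("wrist");save(c,"pics/w1.png");np.save("pics/w1.npy",c,allow_pickle=True)
print(manip.tips_ahead,manip.get_obs()["joint_pos"])
E
```

```text
0.019 [-0.72169111  0.21320474  0.2466      1.55912624 -0.04925866  1.37460108
  0.77264851]
```

View pics/w1.png

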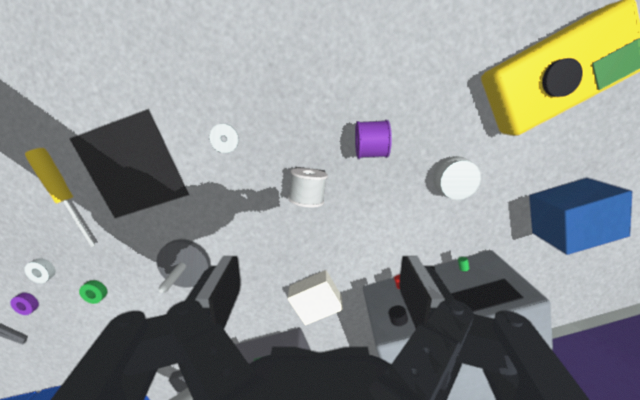

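The wrist view shows the reel at (307,187), the stand disc at (183,263), the mat around (130,160), the spacer at (38,270) and the washer at (224,138). Next I move over the spacer, then spin so the jaws close along world x.

>>> arm_command(series="0 -0.0446 -0.1176 0.0075 0;0 -0.0446 -0.1176 0.0075 0;0 -0.0446 -0.1176 0.0075 0;0 -0.0446 -0.1176 0.0075 0;0 -0.0446 -0.1176 0.0075 0;0 -0.0446 -0.1176 0.0075 0;0 -0.0446 -0.1176 0.0075 0;0 -0.0446 -0.1176 0.0075 0;0 -0.0446 -0.1176 0.0075 0;0 -0.0446 -0.1176 0.0075 0")

```text
clock: 2.8
position: [0.5425, -0.2539, 0.2211]
ee_rot: [0.159, 0.987, 0.0, 0.0]
ft_force: [0.4, 0.1, 0.3]
grip_width: 1.0
grasp_force: 0.0
```

>>> arm_command(series="0 0 0 0.02 0.057;0 0 0 0.02 0.057;0 0 0 0.02 0.057;0 0 0 0.02 0.057;0 0 0 0.02 0.057;0 0 0 0.02 0.057;0 0 0 0.02 0.057;0 0 0 0.02 0;0 0 0 0.02 0;0 0 0 0 0")

```text
clock: 4.05
position: [0.5421, -0.2525, 0.1485]
ee_rot: [0.707, 0.707, -0.0, -0.001]
ft_force: [0.5, -0.0, -0.6]
grip_width: 1.002
grasp_force: 0.0
```

```bash
cat >> h.py <<'E'
def circ(c,guess,f,r=60,amin=60):
    """ellipse centre of the largest masked blob near world point guess"""
    u,v=np.round(proj(c,guess)[0]).astype(int);p=np.asarray(c["pixels"]).astype(int)
    m=np.zeros(p.shape[:2],np.uint8);y0,x0=max(v-r,0),max(u-r,0);m[y0:v+r,x0:u+r]=f(p[y0:v+r,x0:u+r])
    cs=[k for k in cv2.findContours(m,cv2.RETR_CCOMP,cv2.CHAIN_APPROX_NONE)[0] if cv2.contourArea(k)>amin]
    return [(np.round(cv2.fitEllipse(k)[0],2),np.round(cv2.fitEllipse(k)[1],1),cv2.contourArea(k)) for k in sorted(cs,key=cv2.contourArea,reverse=True)[:4]]
E
python3 - <<'E'
from h import *
c=shot("wrist");save(c,"pics/w2.png");np.save("pics/w2.npy",c,allow_pickle=True)
o=manip.get_obs();print(o["position"],o["ee_rot"],o["joint_pos"])
g=[0.5435,-0.2545,0.015]
print("exp",proj(c,g))
for e in circ(c,g,lambda p:p.min(2)>190): print(e,onz(c,[e[0]],0.015),onz(c,[e[0]],0.0))
E
```

```text
[ 0.54231752 -0.25270487  0.14902927] [ 7.07418577e-01  7.06794820e-01 -1.98723315e-05 -1.97600564e-04] [-0.25535575  0.40011251  0.7793083   1.66481157 -0.29814528  1.20041
  0.59289437]
exp [[321.40642581 188.64526936]]
(array([320.93, 187.02]), array([35.5, 36.6]), 1017.5) [[ 0.54299767 -0.25272549  0.015     ]] [[ 0.54305506 -0.25719466  0.        ]]
(array([320.99, 187.34]), array([17. , 18.3]), 243.0) [[ 0.54306107 -0.25307436  0.015     ]] [[ 0.54312181 -0.25756197  0.        ]]
```

View pics/w2.png

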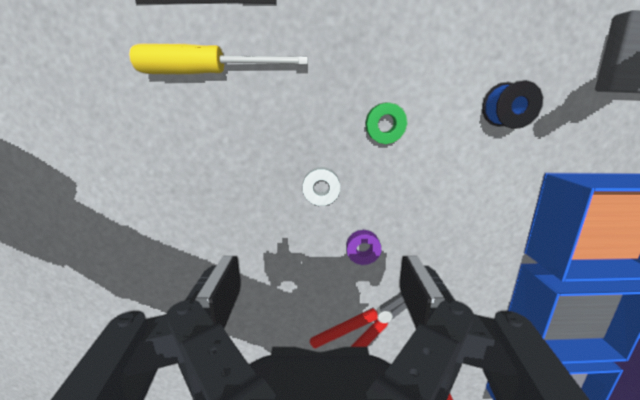

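The wrist view shows the spacer at (321,187), clear of the green ring at (386,124) and the purple ring at (364,246). The jaws straddle it along world x. I'll check its height from the two wrist stations plus the top camera.

```bash
python3 - <<'E'
from h import *
a=np.load("pics/w1.npy",allow_pickle=True).item();b=np.load("pics/w2.npy",allow_pickle=True).item()
g=[0.543,-0.253,0.015]
f=lambda p:p.min(2)>190
ea=circ(a,g,f,r=22,amin=15);eb=circ(b,g,f)
for i in ea: print(i)
rays=[(o,d[0]) for o,d in (ray(a,[ea[0][0]]),ray(b,[eb[0][0]]))]
print("spacer tri",tri(rays))
E
```

```text
(array([ 33.71, 277.57]), array([38.7, 43.9]), 957.0)
(array([ 36.28, 272.58]), array([ 7.9, 12.3]), 74.0)
(array([ 24.31, 277.88]), array([6.4, 9. ]), 40.0)
(array([ 21.15, 286.22]), array([6.5, 7.9]), 36.5)
spacer tri [ 0.54498726 -0.24906471  0.02541444]
```

>>> arm_command(series="0 0 0.001 0.035 0;0 0 0.001 0.035 0;0 0 0 0.035 0;0 0 0 0.035 0;0 0 0 0.035 0;0 0 0 0.035 0;0 0 0 0.02 0;0 0 0 0 0;0 0 0 0 0;0 0 0 0 0")

```text
clock: 5.35
position: [0.5436, -0.2528, 0.0577]
ee_rot: [0.708, 0.706, 0.0, 0.0]
ft_force: [0.6, -0.7, 0.0]
grip_width: 0.999
grasp_force: 0.0
```

```bash
python3 - <<'E'
from h import *
b=np.load("pics/w2.npy",allow_pickle=True).item();c=shot("wrist");np.save("pics/w3.npy",c,allow_pickle=True)
g=[0.543,-0.253,0.015];f=lambda p:p.min(2)>190
eb=circ(b,g,f);ec=circ(c,g,f)
for i in ec: print(i,onz(c,[i[0]],.015))
for k in (0,1): print(tri([(o,d[0]) for o,d in (ray(c,[ec[k][0]]),ray(b,[eb[k][0]]))]))
E
```

```text
(array([319.26, 221.59]), array([47.8, 51.3]), 1926.0) [[ 0.54300102 -0.25273237  0.015     ]]
(array([319.23, 221.78]), array([23.1, 25.8]), 465.0) [[ 0.54297841 -0.25288573  0.015     ]]
[ 0.54299929 -0.25271117  0.01504831]
[ 0.54302137 -0.25346976  0.01367149]
```

>>> arm_command(series="0 0 -0.001 0.03 0;0 0 0 0.03 0;0 0 0 0.02 0;0.3 0 0 0 0;0.6 0 0 0 0;0.6 0 0 0 0;0.6 0 0 0 0;0.6 0 0 0 0;0.6 0 0 0 0;0.6 0 0 0 0", newtons=30)

```text
clock: 6.65
position: [0.5428, -0.2527, 0.0252]
ee_rot: [0.708, 0.706, 0.0, -0.0]
ft_force: [-0.7, 0.0, -0.3]
grip_width: 0.401
grasp_force: 0.0
```

```bash
python3 - <<'E'
from h import *
c=shot("wrist");save(c,"pics/w4.png");o=manip.get_obs();print(o["position"],o["ft_force"],o["grip_width"],o["grasp_force"])
E
```

```text
[ 0.54282569 -0.25270694  0.02516553] [-0.21001947  0.67384097  0.04371834] 0.4027473639453024 0.0
```

View pics/w4.png

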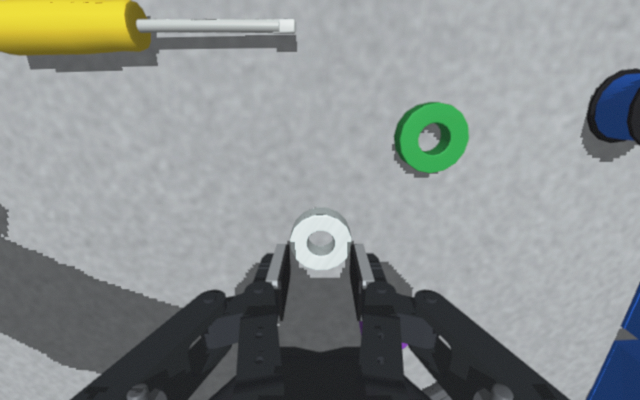

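```bash
python3 - <<'E'
from h import *
c=shot("wrist");g=[0.543,-0.253,0.015]
for i in circ(c,g,lambda p:p.min(2)>190): print(i,onz(c,[i[0]],.015))
print("tcp,axis pts z .006 .015 .025 .04",proj(c,[[.5428,-.2527,z] for z in (.006,.015,.025,.04)]))
print("pad near edge at tip z=.006/.015/.025", proj(c,[[.5428+s*.017,-.2417,z] for z in (.006,.015,.025,.04) for s in(-1,1)]))
im=np.asarray(c["pixels"])[200:340,240:400];cv2.imwrite("pics/w4c.png",cv2.resize(im[:,:,::-1],None,fx=4,fy=4,interpolation=cv2.INTER_CUBIC))
E
```

```text
(array([320.48, 241.9 ]), array([54.8, 57.1]), 2442.5) [[ 0.54305206 -0.25237333  0.015     ]]
(array([320.39, 242.85]), array([26. , 30.2]), 614.5) [[ 0.54299442 -0.25304655  0.015     ]]
tcp,axis pts z .006 .015 .025 .04 [[320.06345073 235.97922099]
 [320.0825565  242.36186032]
 [320.105998   250.19843867]
 [320.14640556 263.72116668]]
pad near edge at tip z=.006/.015/.025 [[293.91411521 220.76825337]
 [346.16950639 220.67945978]
 [292.67027355 226.5496804 ]
 [347.45049635 226.45744693]
 [291.14036536 233.66452871]
 [349.02611177 233.56816543]
 [288.4932005  245.98506651]
 [351.75240166 245.88181734]]
```

View pics/w4c.png

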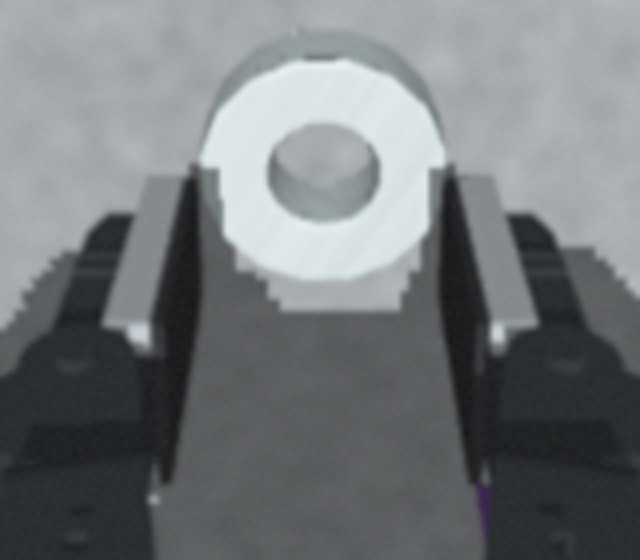

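The crop shows the pad tips at about (290,241) and (351,241) in the full image. That is level with the ring's sides, or just above the ring. No grip is felt, so I'll close further to find out which.

>>> arm_command(series="0.75 0 0 0 0;0.75 0 0 0 0;0.75 0 0 0 0;0.75 0 0 0 0;0.75 0 0 0 0;0.75 0 0 0 0;0.75 0 0 0 0;0.75 0 0 0 0;0.75 0 0 0 0;0.75 0 0 0 0", newtons=20)

```text
clock: 8.0
position: [0.5428, -0.2527, 0.0252]
ee_rot: [0.708, 0.706, 0.0, -0.0]
ft_force: [0.7, -0.4, -0.1]
grip_width: 0.254
grasp_force: 0.0
```

```bash
python3 - <<'E'
from h import *
c=shot("wrist");save(c,"pics/w5.png")
im=np.asarray(c["pixels"])[200:340,240:400];cv2.imwrite("pics/w5c.png",cv2.resize(im[:,:,::-1],None,fx=4,fy=4,interpolation=cv2.INTER_CUBIC))
for i in circ(c,[.543,-.253,.015],lambda p:p.min(2)>190): print(i,onz(c,[i[0]],.015))
g=cv2.cvtColor(np.asarray(c["pixels"]),cv2.COLOR_RGB2GRAY)
for r in (236,240,244,250,260,275,290): print(r,g[r,270:370:3])
E
```

```text
(array([320.55, 240.47]), array([52.7, 54.6]), 2067.5) [[ 0.54309646 -0.25136549  0.015     ]]
(array([320.34, 242.85]), array([26. , 30.2]), 614.5) [[ 0.54296199 -0.25304881  0.015     ]]
236 [177 177 174 166 166 165 165 209 227 228 226 226 226 175 170 171 169 167
 174 177 174 199 224 226 224 223 221 167 169 173 173 169 171 174]
240 [172 176 175 170 169 168 162 225 228 226 225 225 209 139 171 168 164 165
 172 176 170 119 226 225 223 220 228 187 171 171 170 171 178 177]
244 [166 164 170 173 173 171 148 133 129  93  69 150 196 126 139 161 162 168
 164 155 140 118 226  78  90 128 138 150 166 164 164 169 179 177]
250 [168 167 164 168 171 172 137 136 137  60  54 125 227 177 148 151 157 155
 152 146 140 214 224  64  55 137 136 137  89 155 169 175 176 176]
260 [171 104  43  45  44 123 137 136 125  35  45 122 226 228 230 228 226 226
 227 224 220 226 227  54  38 118 136 136 128  44  46  45  95 177]
275 [ 47  45  38  36 127 136 137 133  43  32  36  93  95  97 121 174 174 175
 171 171 172 172 164  37  32  37 130 135 138 113  34  43  44  45]
290 [51 61 58 44 47 46 43 32 39 32 81 93 93 92 92 94 93 92 90 89 89 92 93 88
 28 60 39 43 47 45 47 58 60 53]
```

The fingers closed to 21 mm without contact, so the tips are above the ring. I'll reopen, go lower in guarded steps, and watch the force.

>>> arm_command(series="0.3 0 0 0 0;0.3 0 0 0 0;0.3 0 0 0 0;0.3 0 0 0.005 0;0.3 0 0 0.005 0;0.3 0 0 0.005 0;0.3 0 0 0 0;0.3 0 0 0 0;0.3 0 0 0 0;0.3 0 0 0 0")

```text
clock: 9.3
position: [0.5429, -0.2527, 0.0192]
ee_rot: [0.708, 0.706, 0.0, 0.0]
ft_force: [0.0, 0.2, 0.7]
grip_width: 0.7
grasp_force: 0.0
```

```bash
python3 - <<'E'
from h import *
o=manip.get_obs();print(o["position"],o["ft_force"],o["grip_width"])
c=shot("wrist");save(c,"pics/w6.png")
im=np.asarray(c["pixels"])[180:340,220:420];cv2.imwrite("pics/w6c.png",cv2.resize(im[:,:,::-1],None,fx=3.5,fy=3.5,interpolation=cv2.INTER_CUBIC))
E
```

```text
[ 0.54286134 -0.25272221  0.0192143 ] [0.03401766 0.19600756 0.68552649] 0.7002641527586638
```

View pics/w6c.png

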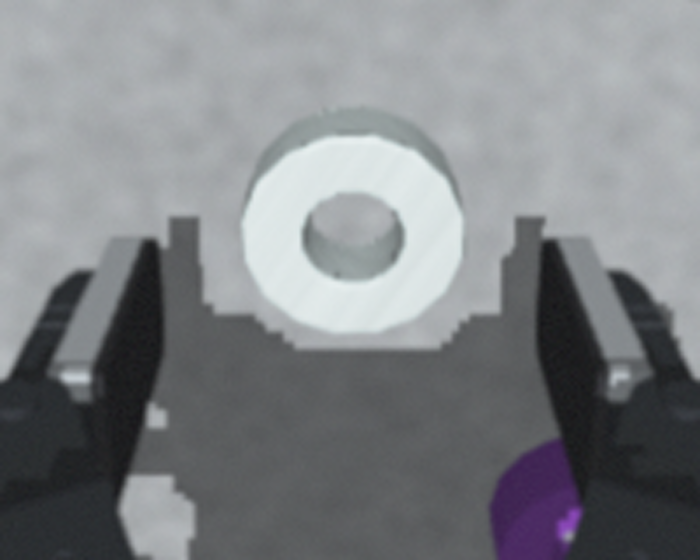

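The pads at (264,248) and (375,248) are clearly above the bench: their pixel scale puts the tips at about z = 0.034. So the tips stand well behind where the nominal number puts them. I continue the guarded descent.

>>> arm_command(series="0.45 0 0 0 0;0.45 0 0 0.005 0;0.45 0 0 0.005 0;0.45 0 0 0.005 0;0.45 0 0 0.005 0;0.45 0 0 0.005 0;0.45 0 0 0.005 0;0.45 0 0 0 0;0.45 0 0 0 0;0.45 0 0 0 0")

```text
clock: 10.6
position: [0.5429, -0.2527, 0.0073]
ee_rot: [0.708, 0.706, 0.0, 0.0]
ft_force: [0.2, -0.5, -0.2]
grip_width: 0.546
grasp_force: 0.0
```

```bash
python3 - <<'E'
from h import *
o=manip.get_obs();print(o["position"],o["ft_force"],o["grip_width"])
c=shot("wrist");g=cv2.cvtColor(np.asarray(c["pixels"]),cv2.COLOR_RGB2GRAY)
for r in range(228,260,3): print(r,g[r,270:372:3])
E
```

```text
[ 0.54290198 -0.25274184  0.00726189] [ 0.16704357 -0.51638115 -0.19604588] 0.5464756981745013
228 [161 164 169 170 166 163 162 167 168 143 148 154 155 175 227 232 231 231
 236 233 205 162 150 148 138 152 179 178 180 176 169 170 170 168]
231 [165 167 170 170 166 160 162 165 137 145 157 194 231 230 226 225 226 226
 228 225 226 231 222 191 141 133 150 173 173 172 167 166 171 171]
234 [168 170 170 168 164 165 164 156 138 158 227 228 228 227 226 227 226 228
 226 225 227 226 226 231 210 138 131 168 169 166 165 163 168 170]
237 [167 167 166 162 165 169 170 137 155 228 226 228 227 226 225 225 227 226
 224 226 227 224 228 229 228 212 133 153 167 165 166 165 168 170]
240 [166 164 164 162 163 169 167 150 228 227 228 228 226 225 226 226 227 224
 225 227 225 227 230 228 226 226 218 128 171 168 169 170 167 166]
243 [168 121  89  90 110 171 145 222 227 227 228 227 225 226 224 224 217 216
 221 223 226 229 229 226 225 227 227 147 171 158  91  95  91 111]
246 [136  90  51  92 111 170 147 229 227 229 227 227 226 223 194 172 170 170
 169 176 213 230 227 225 225 227 224 215 164 160  92  54  83 126]
249 [138  56  28  90 108 168 192 227 229 227 227 226 223 181 169 171 170 170
 175 177 176 183 226 225 226 226 224 221 159 145  96  32  49 137]
252 [130  40  26  92 106 161 226 228 228 228 226 226 175 172 173 170 166 170
 176 180 175 151 217 226 227 224 222 224 198 115  95  29  39 130]
255 [ 98  37  29  88 111 161 225 230 227 226 226 227 118 132 168 166 161 163
 169 172 166 129 169 227 225 223 222 227 181 114  90  29  32  90]
258 [ 69  32  28  87  93 168 224 227 227 227 226 228 110 132 143 153 157 163
 163 159 143 130 169 226 223 221 227 226 180 114  88  26  32  52]
```

>>> arm_command(series="0.45 0 0 0.005 0;0.45 0 0 0.005 0;0.45 0 0 0.005 0;0.45 0 0 0.005 0;0.6 0 0 0 0;0.6 0 0 0 0;0.6 0 0 0 0;0.6 0 0 0 0;0.6 0 0 0 0;0.6 0 0 0 0", newtons=30)

```text
clock: 11.9
position: [0.5428, -0.2527, -0.0008]
ee_rot: [0.708, 0.706, 0.0, -0.0]
ft_force: [-0.1, 0.9, -0.9]
grip_width: 0.445
grasp_force: 30.1
```

```bash
python3 - <<'E'
from h import *
o=manip.get_obs();print(o["position"],o["ft_force"],o["grip_width"],o["grasp_force"])
c=shot("wrist");save(c,"pics/w8.png")
g=cv2.cvtColor(np.asarray(c["pixels"]),cv2.COLOR_RGB2GRAY)
for r in range(225,275,5): print(r,g[r,264:378:3])
E
```

```text
[ 0.54284069 -0.25267429 -0.00082697] [-0.05492383  0.90798357 -0.85096157] 0.44451097921161703 30.110475523397326
225 [169 171 171 164 160 158 165 170 168 168 170 168 166 165 164 154 150 153
 153 151 152 159 156 161 170 171 168 166 166 170 171 169 166 166 169 171
 170 170]
230 [166 166 167 166 163 162 162 165 166 168 171 164 144 148 150 154 157 155
 156 155 152 154 154 152 148 143 160 167 171 175 177 174 171 169 171 168
 165 167]
235 [162 159 162 166 169 168 164 160 164 165 138 143 151 142 169 220 233 232
 234 233 235 233 210 166 137 148 138 135 170 176 176 177 172 165 168 171
 169 170]
240 [170 166 168 169 166 162 161 160 160 136 145 195 228 228 227 226 224 226
 224 227 224 223 226 226 224 230 185 134 130 168 164 166 164 164 163 167
 169 165]
245 [166 163 165 143 132 128  84  53 129 174 229 226 227 226 226 224 225 225
 227 223 224 226 224 225 228 229 227 224 153 129  56  81 127 132 139 169
 168 164]
250 [169 164 143 135 136 134  44  38 207 227 226 228 227 226 224 225 225 222
 216 217 224 222 225 228 228 226 225 225 226 173  41  39 134 135 136 145
 151 168]
255 [ 46  43 125 136 136 106  36  70 227 226 228 225 225 224 221 173 168 170
 168 168 170 174 189 225 225 224 225 225 224 224  94  36  98 136 137 129
  44  43]
260 [ 46  74 137 135 136  56  28  83 227 227 225 225 225 218 129 172 171 166
 161 163 170 176 170 117 220 225 226 223 222 223 160  31  43 137 137 136
  84  42]
265 [ 49 128 135 136 122  39  29  76 216 226 225 226 225 169 123 135 146 154
 155 158 162 150 140 127 185 225 223 219 225 225 135  28  37 115 137 136
 132  50]
270 [ 89 137 135 136  68  34  30  65 214 225 226 225 228 214 132 143 146 152
 149 151 152 151 140 127 220 223 221 225 225 224 125  26  31  58 136 137
 136  91]
```

The spacer is gripped (30 N, stopped at its diameter). I lift it, move short of the stand, and measure the post from there.

>>> arm_command(series="0.6 0 0 -0.02 0;0.6 0 0 -0.05 0;0.6 0 0 -0.08 0;0.6 0 0 -0.08 0;0.6 0 0 -0.08 0;0.6 0.0865 0.0316 0 0;0.6 0.0865 0.0316 0 0;0.6 0.0865 0.0316 0 0;0.6 0.0865 0.0316 0 0;0.6 0.0865 0.0316 0 0")

```text
clock: 13.2
position: [0.6071, -0.0789, 0.1249]
ee_rot: [0.708, 0.706, 0.001, 0.001]
ft_force: [0.6, -0.4, -0.8]
grip_width: 0.448
grasp_force: 30.2
```

```bash
python3 - <<'E'
from h import *
o=manip.get_obs();print(o["position"],o["ft_force"],o["grip_width"],o["grasp_force"])
c=shot("wrist");save(c,"pics/w9.png");np.save("pics/w9.npy",c,allow_pickle=True)
print("pred base,tip",proj(c,[[.606,-.0145,.014],[.606,-.0145,.078]]))
E
```

```text
[ 0.60707534 -0.0789351   0.12490686] [ 0.61091434 -0.4344509  -0.79915662] 0.4481348972573119 30.221341224387288
pred base,tip [[318.44492583 125.08014417]
 [318.21206488 132.42658157]]
```

View pics/w9.png

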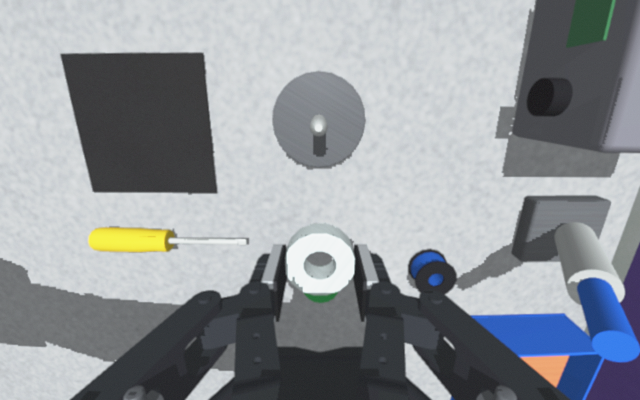

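The wrist view shows the ring held level at (320,265), the stand disc at (319,119) with the post tip at (319,124), and the mat from about (62,55) to (215,190). Now I measure the post, mat and held ring.

```bash
python3 - <<'E'
from h import *
c=np.load("pics/w9.npy",allow_pickle=True).item()
p=np.asarray(c["pixels"]).astype(int);g=p.mean(2)
# disc
m=np.zeros(g.shape,np.uint8);m[60:185,260:380]=(g[60:185,260:380]<165);m=cv2.morphologyEx(m,cv2.MORPH_CLOSE,np.ones((9,9)))
k=max(cv2.findContours(m,cv2.RETR_EXTERNAL,cv2.CHAIN_APPROX_NONE)[0],key=cv2.contourArea);e=cv2.fitEllipse(k);print("disc",e)
for z in (0.007,.014): print(z,onz(c,[e[0]],z), "diam",[np.linalg.norm(np.diff(onz(c,[[e[0][0]-e[1][0]/2,e[0][1]],[e[0][0]+e[1][0]/2,e[0][1]]],z),axis=0))])
# post tip
m=np.zeros(g.shape,np.uint8);m[108:136,305:333]=(g[108:136,305:333]>170)
ys,xs=np.nonzero(m);print("bright",xs.mean(),ys.mean(),len(xs),xs.min(),xs.max(),ys.min(),ys.max())
print(np.round(g[112:158:3,308:332:2]).astype(int))
print("tip@.078",onz(c,[[xs.mean(),ys.mean()]],.078))
# mat
m=(g<75).astype(np.uint8);m[200:]=0;m[:,240:]=0
k=max(cv2.findContours(m,cv2.RETR_EXTERNAL,cv2.CHAIN_APPROX_NONE)[0],key=cv2.contourArea)
q=cv2.approxPolyDP(k,6,True).reshape(-1,2).astype(float);w=onz(c,q,.002);print("mat",q.tolist(),np.round(w,4).tolist(),w.mean(0))
# held ring
m=np.zeros(g.shape,np.uint8);m[215:300,284:358]=(p[215:300,284:358].min(2)>195)
for k in cv2.findContours(m,cv2.RETR_CCOMP,cv2.CHAIN_APPROX_NONE)[0]:
    if cv2.contourArea(k)>80:
        e=cv2.fitEllipse(k);print("ring",e,cv2.contourArea(k))
        for z in (.13,.135,.14,.145,.15): print(z,onz(c,[e[0]],z).round(4),"d",np.linalg.norm(np.diff(onz(c,[[e[0][0]-e[1][1]/2,e[0][1]],[e[0][0]+e[1][1]/2,e[0][1]]],z),axis=0)))
E
```

```text
disc ((318.5084228515625, 119.93838500976562), (91.43473815917969, 97.00367736816406), 179.8085479736328)
0.007 [[ 0.60605527 -0.01044471  0.007     ]] diam [np.float64(0.08381944747529059)]
0.014 [[ 0.60607262 -0.01003047  0.014     ]] diam [np.float64(0.08163055483487278)]
bright 317.8540145985401 124.1094890510949 137 312 323 117 131
[[135 134 134 135 134 136 136 134 136 133 134 135]
 [134 134 134 138 158 165 162 148 134 134 134 133]
 [134 135 142 167 175 180 173 165 148 132 134 133]
 [132 135 166 187 204 208 201 184 160 136 132 132]
 [132 144 172 201 227 233 226 196 166 139 132 132]
 [130 136 161 202 236 237 238 204 155 127 127 129]
 [133 124 133 156 226 235 229 154 135 120 131 133]
 [132 132 124 119 123 116 117 117 103 124 132 131]
 [130 131 125  79  85  89  86  79  73 120 130 131]
 [130 132 123  73  75  74  74  74  74 122 130 128]
 [128 129 124  74  72  73  73  73  74 121 130 130]
 [128 129 121  73  73  74  72  73  73 124 130 130]
 [128 127 121  74  73  73  72  74  72  83 120 129]
 [128 128 119  72  72  72  72  73  72 118 130 130]
 [126 130 125  96  79  71  73  73  91 119 127 1
[... 777 characters left out ...]
1303711), 92.45691680908203) 743.5
0.13 [[ 0.6066 -0.0857  0.13  ]] d 0.01986964593390919
0.135 [[ 0.6066 -0.0826  0.135 ]] d 0.019184729374124476
0.14 [[ 0.6066 -0.0795  0.14  ]] d 0.018499812814339645
0.145 [[ 0.6066 -0.0763  0.145 ]] d 0.017814896254554926
0.15 [[ 0.6066 -0.0732  0.15  ]] d 0.017129979694770207
ring ((320.486328125, 229.4145050048828), (33.62178421020508, 80.9529037475586), 89.97692108154297) 996.5
0.13 [[ 0.6073 -0.0628  0.13  ]] d 0.04564862603965734
0.135 [[ 0.6072 -0.0604  0.135 ]] d 0.044075095237448944
0.14 [[ 0.6072 -0.0581  0.14  ]] d 0.04250156443524044
0.145 [[ 0.6072 -0.0557  0.145 ]] d 0.040928033633031935
0.15 [[ 0.6072 -0.0534  0.15  ]] d 0.03935450283082354
```

```bash
cat > st.py <<'E'
from h import *
from scipy.optimize import least_squares
def stand(c,g0=(.606,-.011)):
    p=np.asarray(c["pixels"]).astype(int);g=cv2.GaussianBlur(p.mean(2).astype(np.float32),(3,3),0)
    pts=[]
    for a in np.radians(np.arange(0,181,4)):      # +y half: no shadow
        r=np.arange(.034,.050,.0003);P=np.c_[g0[0]+r*np.cos(a),g0[1]+r*np.sin(a),np.full(len(r),.014)]
        uv=proj(c,P).astype(np.float32);v=cv2.remap(g,uv[:,:1],uv[:,1:],cv2.INTER_LINEAR).ravel()
        i=np.argmax(np.gradient(cv2.GaussianBlur(v.reshape(-1,1),(1,9),0).ravel()));pts.append(P[i,:2])
    pts=np.array(pts);s=least_squares(lambda q:np.hypot(*(pts-q[:2]).T)-q[2],[*g0,.042],loss="soft_l1",f_scale=.0005)
    return s.x,np.abs(s.fun).mean()
E
python3 - <<'E'
from st import *
c=np.load("pics/w9.npy",allow_pickle=True).item()
x,r=stand(c);print(x,r)
print("tip",onz(c,[[318,127.3]],.078), "pred tip of disc centre",proj(c,[[x[0],x[1],.078]]))
t=shot("top");x2,r2=stand(t,(.606,-.0135));print("top",x2,r2)
E
```

```text
[ 0.60602449 -0.01115997  0.04151754] 0.00011786936991324503
tip [[ 0.60586918 -0.01108383  0.078     ]] pred tip of disc centre [[318.22925829 127.41427349]]
top [ 0.60621019 -0.01249446  0.04258265] 0.000986139910886532
```

The disc-edge circle and the post tip agree: the axis is at (0.606, −0.0112), with the disc at 14 mm and the tip at 78 mm.

>>> arm_command(series="0.6 0.042 -0.001 0 0;0.6 0.042 -0.001 0 0;0.6 0.042 0 0 0;0.6 0.0435 0 0 0;0.6 0 0 0.03 0;0.6 0 0 0.03 0;0.6 0 0 0.02 0;0.6 0 0 0.01 0;0.6 0 0 0 0;0.6 0 0 0 0")

```text
clock: 14.55
position: [0.6061, -0.0122, 0.0875]
ee_rot: [0.708, 0.706, 0.0, 0.0]
ft_force: [-0.6, -0.4, -0.4]
grip_width: 0.442
grasp_force: 30.2
```

```bash
python3 - <<'E'
from h import *
o=manip.get_obs();print(o["position"],o["ee_rot"],o["ft_force"],o["grip_width"],o["grasp_force"])
E
```

```text
[ 0.60606754 -0.01223026  0.08752258] [7.08060020e-01 7.06152204e-01 2.24973030e-04 1.48253235e-04] [-0.64996648 -0.3747695  -0.38955358] 0.4418397014388675 30.225486047565937
```

>>> arm_command(series="0.6 0.0025 0.001 0 0;0.6 0 0 0.02 0;0.6 0 0 0.025 0;0.6 0 0 0.025 0;0.6 0 0 0.025 0;0.6 0 0 0.025 0;0.6 0 0 0.025 0;0.6 0 0 0.02 0;0.6 0 0 0.01 0;0.6 0 0 0 0")

```text
clock: 15.8
position: [0.6062, -0.0111, 0.017]
ee_rot: [0.708, 0.706, -0.0, -0.0]
ft_force: [-0.1, 0.6, -0.8]
grip_width: 0.438
grasp_force: 30.2
```

>>> arm_command(series="0.6 0 0 0.004 0;0.6 0 0 0.003 0;0.6 0 0 0.002 0;0.6 0 0 0 0;0.52 0 0 0 0;0.4 0 0 0 0;0.3 0 0 0 0;0.3 0 0 0 0;0.3 0 0 0 0;0.3 0 0 0 0")

```text
clock: 17.05
position: [0.6062, -0.0111, 0.0136]
ee_rot: [0.708, 0.706, 0.0, -0.0]
ft_force: [0.5, 0.4, 0.4]
grip_width: 0.699
grasp_force: 0.0
```

```bash
python3 - <<'E'
from h import *
o=manip.get_obs();print(o["position"],o["ft_force"],o["grip_width"],o["grasp_force"])
t=shot("side");np.save("pics/s1.npy",t,allow_pickle=True)
c=shot("wrist");p=np.asarray(c["pixels"]).astype(int);print(proj(c,[[.606,-.0112,z] for z in (.029,.078)]))
m=(p.min(2)>195).astype(np.uint8);m[:200]=0;m[:,:270]=0;m[:,370:]=0
for k in cv2.findContours(m,cv2.RETR_CCOMP,cv2.CHAIN_APPROX_NONE)[0]:
    if cv2.contourArea(k)>60: e=cv2.fitEllipse(k);print(np.round(e[0],1),np.round(e[1],1),onz(c,[e[0]],.029).round(4))
E
```

```text
[ 0.60622353 -0.01106865  0.01358744] [0.49612825 0.38961293 0.4480095 ] 0.6986529665943123 0.0
[[319.78262307 264.51841919]
 [319.83302155 333.2375234 ]]
[319.4 262.4] [57.  66.7] [[ 0.6058 -0.0098  0.029 ]]
```

The spacer is home and released. I rise, spin to the reel's bore direction (about −30°), and go over the reel.

>>> arm_command(series="0.2 0 0 -0.09 0;0.1 0 0 -0.09 0;0 0 0 -0.07 0.0557;0 0 0 -0.07 0.0557;0 0 0 -0.05 0.0557;0 0.087 -0.0855 0 0;0 0.087 -0.0855 0 0;0 0.087 -0.0855 0 0;0 0.087 -0.0855 0 0;0 0.087 -0.0855 0 0")

```text
clock: 18.4
position: [0.5455, 0.2269, 0.1618]
ee_rot: [0.867, 0.498, 0.0, -0.0]
ft_force: [0.4, 0.0, 0.9]
grip_width: 1.005
grasp_force: 0.0
```

```bash
python3 - <<'E'
from h import *
o=manip.get_obs();print(o["position"],o["ee_rot"])
c=shot("wrist");save(c,"pics/w10.png");np.save("pics/w10.npy",c,allow_pickle=True)
for z in (0.034,.059,0): print(proj(c,[.543,.236,z]))
p=np.asarray(c["pixels"]).astype(int);u,v=proj(c,[.543,.236,.05])[0].astype(int)
g=p.mean(2)[max(v-60,0):v+60:5,u-60:u+60:5].round().astype(int)
print(u,v)
for r in g: print(*r)
E
```

```text
[0.54547614 0.22690675 0.16176785] [ 8.66978625e-01  4.98345261e-01  2.03698785e-04 -1.54668328e-04]
[[313.28655938 181.99668388]]
[[312.71409657 189.19449286]]
[[313.92968728 173.91517096]]
312 186
96 78 67 94 176 167 166 163 167 176 171 179 176 177 172 173 172 174 172 176 179 173 173 173
100 86 65 88 150 175 169 178 168 167 171 176 164 165 173 177 176 178 178 171 174 173 174 172
100 97 81 89 105 167 171 173 173 175 171 170 169 170 173 174 171 174 174 170 176 175 179 177
91 93 87 93 91 158 169 169 171 166 171 169 175 171 169 170 169 177 171 162 172 173 176 171
91 92 92 95 91 166 165 167 169 173 173 171 170 176 171 172 171 175 171 171 176 171 173 171
93 91 91 89 166 173 173 166 163 168 173 171 172 166 170 169 169 171 175 169 172 173 172 172
158 141 168 165 167 168 169 166 171 163 171 175 173 168 177 168 165 165 177 172 172 174 169 173
168 165 171 168 175 169 170 172 168 169 170 168 170 167 168 169 171 169 175 170 171 174 174 169
175 171 167 170 170 161 168 171 166 169 92 70 49 35 36 37 165 169 177 170 167 170 175 171
171 172 169 168 172 172 172 158 166 123 118 133 140 144 147 147 192
[... 650 characters left out ...]
4 177 181 168 117 90 172 174 171 171 171
172 175 166 165 171 163 168 169 166 186 160 156 157 155 153 149 149 117 92 173 166 166 174 171
169 171 171 170 173 168 167 171 172 158 137 145 135 161 168 171 172 172 170 175 176 172 172 171
165 171 166 175 171 168 164 167 169 179 173 169 171 170 168 174 175 169 169 174 176 169 168 174
161 172 174 171 164 179 172 166 170 171 172 173 170 158 164 169 176 171 166 176 174 171 174 173
170 168 173 165 174 175 174 167 169 167 170 164 168 108 92 167 177 169 169 171 168 172 178 176
167 171 164 168 175 169 165 173 168 170 170 168 171 87 88 92 175 170 171 172 173 166 170 169
166 169 169 170 173 170 168 171 164 171 170 112 92 91 95 95 92 100 91 90 127 172 155 174
```

View pics/w10.png

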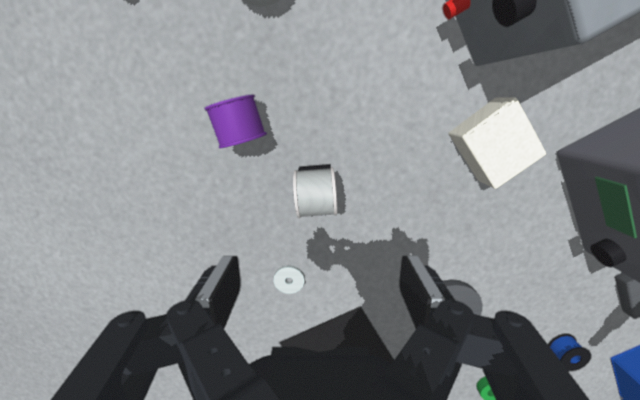

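The wrist view shows the reel at (316,192) with its bore nearly along image x, and the black rest edge just above it at (316,168). The purple look-alike at (236,122) and the washer at (289,280) are well clear. Now to measure angle, centre and height.

```bash
python3 - <<'E'
from h import *
def m(c,w,r=32):
    p=np.asarray(c["pixels"]).astype(int);u,v=proj(c,w)[0].astype(int)
    q=p[v-r:v+r,u-r:u+r].mean(2);k=max(cv2.findContours((q>186).astype(np.uint8),cv2.RETR_EXTERNAL,cv2.CHAIN_APPROX_NONE)[0],key=cv2.contourArea)
    R=cv2.minAreaRect(k);return np.array(R[0])+[u-r,v-r],R,cv2.boundingRect(k)
a=np.load("pics/w1.npy",allow_pickle=True).item();b=np.load("pics/w10.npy",allow_pickle=True).item()
for w in ([.543,.236,.05],):
    A=m(a,w,26);B=m(b,w);print(A,B)
    print("tri",tri([(o,d[0]) for o,d in (ray(a,[A[0]]),ray(b,[B[0]]))]))
p=np.asarray(b["pixels"]).astype(int);g=p.mean(2)
L=[];Rr=[]
for v in range(184,204,2):
    row=g[v,280:350];d=np.gradient(cv2.GaussianBlur(row.astype(np.float32).reshape(1,-1),(3,1),0).ravel())
    L.append((280+np.argmax(d[:25]),v));Rr.append((280+45+np.argmin(d[45:]),v))
print(L,Rr)
print("crest ends z.059",onz(b,[L[4],Rr[4]],.059))
col=g[155:230,316];print(col[::3].round().astype(int))
for v in (192,194,196): print(v,onz(b,[[316.5,v]],.034),onz(b,[[316.5,v]],.059))
for i,j in ((0,9),(2,8)):
    print("edges az",[np.degrees(np.arctan2(*(lambda d:(d[1],d[0]))(np.diff(onz(b,[e[i],e[j]],.058),axis=0)[0]))) for e in (L,Rr)])
E
```

```text
(array([314.5, 188.5]), ((25.5, 25.5), (51.0, 51.0), 90.0), (0, 0, 52, 52)) (array([313.98720169, 190.51348877]), ((33.98720169067383, 36.51348876953125), (38.06576156616211, 42.09069061279297), 88.49256896972656), (13, 17, 43, 40))
tri [0.54131874 0.2337306  0.04998204]
[(np.int64(292), 184), (np.int64(293), 186), (np.int64(293), 188), (np.int64(293), 190), (np.int64(293), 192), (np.int64(293), 194), (np.int64(293), 196), (np.int64(293), 198), (np.int64(294), 200), (np.int64(294), 202)] [(np.int64(335), 184), (np.int64(335), 186), (np.int64(335), 188), (np.int64(335), 190), (np.int64(336), 192), (np.int64(336), 194), (np.int64(336), 196), (np.int64(336), 198), (np.int64(336), 200), (np.int64(336), 202)]
crest ends z.059 [[0.52561326 0.24293362 0.059     ]
 [0.5604746  0.22265555 0.059     ]]
[168 167 168 143  36 116 165 182 194 199 208 217 221 221 213 202 193 183
 170 145 136 168 166 168 163]
192 [[0.54042358 0.22514023 0.034     ]] [[0.54466714 0.23184889 0.059     ]]
194 [[0.53932741 0.22327136 0.034     ]] [[0.54366957 0.23014811 0.059     ]]
196 [[0.53822592 0.22139344 0.034     ]] [[0.54266715 0.2284391  0.059     ]]
edges az [np.float64(-115.88471312865555), np.float64(-116.11607902873409)]
edges az [np.float64(-117.36908431041266), np.float64(-114.61571012511696)]
```

>>> arm_command(series="0 0 0 0 -0.023;0 -0.011 -0.012 0.03 0;0 0 0 0.04 0;0 0 0 0.04 0;0 0 0 0.04 0;0 0 0 0.04 0;0 0 0 0.03 0;0 0 0 0 0;0 0 0 0 0;0 0 0 0 0")

```text
clock: 19.7
position: [0.5402, 0.2237, 0.0742]
ee_rot: [0.848, 0.529, 0.001, -0.0]
ft_force: [-1.1, -0.3, -1.4]
grip_width: 0.999
grasp_force: 0.0
```

```bash
cat > reel.py <<'E'
from h import *
def edges(c,w=(.539,.225,.059),half=45):
    g=cv2.GaussianBlur(np.asarray(c["pixels"]).astype(np.float32).mean(2),(3,3),0);u,v=proj(c,w)[0].astype(int)
    return u,v,g
E
python3 - <<'E'
from reel import *
o=manip.get_obs();print(o["position"],o["ee_rot"],o["ft_force"])
c=shot("wrist");np.save("pics/w11.npy",c,allow_pickle=True);u,v,g=edges(c);print(u,v)
for r in range(v-60,v+45,5): print(r,*g[r,u-56:u+57:4].round().astype(int))
E
```

```text
[0.54024021 0.22365255 0.0742254 ] [ 8.48433704e-01  5.29301362e-01  5.62959632e-04 -3.84655578e-05] [-1.05915486 -0.27240768 -1.35685408]
317 237
177 172 166 170 174 172 173 169 173 173 172 178 174 170 173 172 172 172 172 172 173 173 177 174 177 179 172 175 176 179
182 175 170 173 177 170 173 173 174 175 73 53 51 50 51 44 44 45 45 46 46 161 178 175 181 182 177 176 175 174
187 176 179 179 177 169 164 169 170 159 39 39 39 39 39 39 39 38 38 39 39 119 165 169 173 180 177 171 172 170
192 177 176 172 172 170 171 170 178 141 145 146 146 145 144 143 141 139 137 136 136 139 172 139 176 181 181 179 175 173
197 170 171 173 171 167 173 170 206 164 175 174 176 175 174 176 174 173 172 171 170 165 206 95 170 177 182 181 175 179
202 165 167 169 174 172 170 168 219 185 193 191 190 188 190 191 189 191 192 189 189 187 220 101 119 179 177 173 173 174
207 172 172 170 168 175 173 174 225 202 204 206 203 202 199 199 202 201 198 203 201 197 226 109 130 183 183 176 174 180
212 174 174 177 172 171 180 183 230 219 218 216 217 216 214 211 209 210 211 206 210 209 229 117 96 177 187 181 176 173
217 170 172 176 1
[... 729 characters left out ...]
 208 163 175 173 171 171 175 177 178 174 176 180 179 175 211 147 175 176 173 172 169 170
252 176 168 171 171 137 136 97 158 142 137 137 139 141 143 142 142 145 147 149 150 150 185 173 177 179 183 176 176 174
257 182 180 175 138 93 94 94 97 102 93 96 98 94 94 94 95 96 97 115 156 172 156 167 173 150 106 115 96 95
262 182 180 177 150 94 95 94 93 95 97 95 150 130 96 96 95 98 96 98 95 94 93 92 94 98 96 94 95 96
267 175 176 174 159 95 92 96 95 95 93 91 148 166 95 96 94 156 135 97 96 94 95 94 96 95 97 97 96 98
272 172 168 172 159 95 94 96 94 94 95 93 96 113 92 92 91 94 95 99 95 95 94 94 92 93 93 94 96 99
277 175 174 174 173 109 92 94 95 95 94 95 96 97 93 94 94 96 96 96 93 93 96 98 96 94 97 95 92 94
```

```bash
python3 - <<'E'
from h import *
b=np.load("pics/w10.npy",allow_pickle=True).item();c=np.load("pics/w11.npy",allow_pickle=True).item()
A=[315,192.7];B=[317,221.8]
print(onz(c,[B],.034),onz(b,[A],.034));print(tri([(o,d[0]) for o,d in (ray(b,[A]),ray(c,[B]))]))
E
```

```text
[[0.53864247 0.22544852 0.034     ]] [[0.53870336 0.22526493 0.034     ]]
[0.53840986 0.22489857 0.03260243]
```

The two stations agree: the reel axis is at (0.5386, 0.2253), height 0.033. Now I descend and grip it by the flange faces.

>>> arm_command(series="0 0.002 -0.005 0.03 0;0 0 0 0.03 0;0 0 0 0.03 0;0 0 0 0.025 0;0 0 0 0.02 0;0.4 0 0 0 0;0.6 0 0 0 0;0.6 0 0 0 0;0.6 0 0 0 0;0.6 0 0 0 0", newtons=40)

```text
clock: 21.0
position: [0.5388, 0.2253, 0.0202]
ee_rot: [0.848, 0.529, 0.001, -0.0]
ft_force: [-0.7, -0.3, 5.3]
grip_width: 0.463
grasp_force: 41.1
```

>>> arm_command(series="0.65 0 0 -0.03 0;0.65 0 0 -0.07 0;0.65 0 0 -0.07 0;0.65 0 0 -0.04 0.0508;0.65 0 0 0 0.0508;0.65 0 0 0 0.0508;0.65 0 0 0 0.0508;0.65 0 0 0 0.0508;0.65 0 0 0 0.0508;0.65 0 0 0 0.0508")

```text
clock: 22.25
position: [0.538, 0.2251, 0.1039]
ee_rot: [1.0, -0.003, -0.0, -0.0]
ft_force: [0.6, -0.6, -1.3]
grip_width: 0.463
grasp_force: 40.6
```

>>> arm_command(series="0.65 -0.026 0.05 0 0;0.65 -0.026 0.08 0 0;0.65 -0.026 0.09 0 0;0.65 -0.026 0.09 0 0;0.65 -0.026 0.09 0 0;0.65 -0.026 0.09 0 0;0.65 -0.026 0.08 0 0;0.65 -0.026 0.05 0 0;0.65 0 0.03 0 0;0.65 0 0 0 0")

```text
clock: 23.5
position: [0.4552, -0.0348, 0.1038]
ee_rot: [1.0, -0.001, 0.0, -0.0]
ft_force: [0.6, 0.9, -2.2]
grip_width: 0.463
grasp_force: 40.9
```

```bash
python3 - <<'E'
from reel import *
o=manip.get_obs();P=o["position"];print(P,o["ee_rot"],o["ft_force"],o["grip_width"],o["grasp_force"],o["joint_pos"])
c=shot("wrist");np.save("pics/w12.npy",c,allow_pickle=True);print(proj(c,[P,P+[0,0,.014],P+[0,0,-.011],P+[0,0,.039]]))
g=np.asarray(c["pixels"]).mean(2)
for r in range(170,285,6): print(r,*g[r,264:377:4].round().astype(int))
E
```

```text
[ 0.45516083 -0.03483736  0.10383132] [ 9.99999258e-01 -1.14440345e-03  2.35926046e-04 -3.45363737e-04] [ 0.64157163  0.86217054 -2.16711192] 0.4627998137992484 40.88539501768537 [-1.19477511  0.11228458  1.25215397  2.07768798 -0.12515506  1.03162448
 -1.45313123]
[[319.40659981 249.79202052]
 [319.37197807 262.32480751]
 [319.43026206 241.22755261]
 [319.29324924 290.83100196]]
170 62 63 64 62 63 63 65 65 64 64 62 62 60 63 60 62 60 63 62 65 65 62 40 41 38 42 39 113 119
176 61 62 64 64 62 59 62 65 61 64 66 62 62 62 64 62 60 63 61 63 64 39 41 41 40 42 41 120 117
182 62 61 62 62 65 63 65 64 63 63 64 62 63 63 63 60 62 62 64 64 40 41 41 41 40 39 40 119 114
188 62 64 62 62 63 63 63 62 61 63 62 64 63 61 62 62 63 63 62 62 47 40 44 40 42 40 39 118 116
194 61 62 64 63 66 60 62 63 64 65 65 64 62 64 62 61 64 62 60 62 46 40 43 41 42 40 47 119 117
200 62 62 62 62 62 64 65 64 64 62 62 63 63 64 62 61 63 63 64 61 42 40 42 39 40 37 59 116 113
206 63 62 63 63 60 64 64 63 60 63 62 63 62 61 63 61 62 63 61 63 37 39 42 37 39 38 73 120 120
212 61 61 63 62 66 64 61 64 62 64 64 62 62 64 61 62 64 63 62 61 62
[... 695 characters left out ...]
216
254 47 94 116 115 239 166 224 220 220 136 137 137 138 137 134 134 136 137 135 133 135 136 137 141 155 116 117 96 96
260 43 117 117 93 228 144 229 232 211 140 142 143 141 142 141 139 136 139 138 140 136 136 139 136 158 110 116 115 43
266 93 117 118 53 160 140 146 146 145 142 140 141 141 143 141 141 140 137 139 140 140 139 136 136 158 60 117 115 62
272 117 117 109 51 161 136 140 208 141 140 136 138 140 141 140 142 140 138 137 139 138 139 136 134 162 34 116 115 112
278 116 118 61 43 160 135 136 135 138 136 135 134 134 134 136 136 137 137 134 136 137 139 137 136 158 36 87 116 116
284 90 134 51 39 158 134 134 136 136 136 133 131 131 133 134 134 135 135 132 132 134 134 134 137 159 36 72 133 74
```

The reel is held well. Now I lower it onto the mat.

>>> arm_command(series="0.65 0 0 0.03 0;0.65 0 0 0.04 0;0.65 0 0 0.04 0;0.65 0 0 0.04 0;0.65 0 0 0.03 0;0.65 0 0 0.02 0;0.65 0 0 0.01 0;0.65 0 0 0.005 0;0.65 0 0 0 0;0.65 0 0 0 0")

```text
clock: 24.8
position: [0.455, -0.0347, 0.0178]
ee_rot: [1.0, -0.001, 0.0, -0.0]
ft_force: [-0.1, -0.2, -1.7]
grip_width: 0.462
grasp_force: 40.9
```

```bash
python3 - <<'E'
from h import *
o=manip.get_obs();print(o["position"],o["ft_force"],o["grasp_force"],o["joint_pos"])
E
```

```text
[ 0.45497908 -0.0346639   0.01784596] [-0.07929518 -0.17392105 -1.72637426] 40.875743720680475 [-0.96206556  0.34744988  1.06164383  2.14317336 -0.4020913   0.86448842
 -1.23023374]
```

>>> arm_command(series="0.65 0 0 0.003 0;0.65 0 0 0.003 0;0.65 0 0 0.002 0;0.65 0 0 0.002 0;0.65 0 0 0 0;0.65 0 0 0 0;0.65 0 0 0 0;0.65 0 0 0 0;0.65 0 0 0 0;0.65 0 0 0 0")

```text
clock: 26.05
position: [0.4548, -0.0347, 0.0136]
ee_rot: [1.0, -0.001, 0.0, -0.0]
ft_force: [-1.0, -0.3, -1.6]
grip_width: 0.465
grasp_force: 40.9
```

>>> arm_command(series="0.65 0 0 0.002 0;0.65 0 0 0 0;0.65 0 0 0.002 0;0.65 0 0 0 0;0.65 0 0 0 0;0.65 0 0 0 0;0.65 0 0 0 0;0.65 0 0 0 0;0.65 0 0 0 0;0.65 0 0 0 0")

```text
clock: 27.3
position: [0.4549, -0.0348, 0.0121]
ee_rot: [1.0, -0.001, 0.0, -0.0]
ft_force: [-3.2, -0.0, 6.0]
grip_width: 0.461
grasp_force: 41.6
```

The reel touches the mat (6 N). I release it. With only tool-z turns available, I'll tip it up onto its flange by pushing high on one flange face toward +y, so I raise the fingers to that height.

>>> arm_command(series="0.5 0 0 0 0;0.4 0 0 0 0;0.3 0 0 0 0;0.2 0 0 0 0;0.2 0 0 0 0;0.2 0 0 -0.02 0;0.2 0 0 -0.02 0;0.2 0 0 -0.017 0;0.2 0 0 0 0;0.2 0 0 0 0")

```text
clock: 28.55
position: [0.4547, -0.0345, 0.0347]
ee_rot: [1.0, -0.001, -0.0, -0.0]
ft_force: [-0.5, 0.7, 0.4]
grip_width: 0.799
grasp_force: 0.0
```

```bash
python3 - <<'E'
from reel import *
o=manip.get_obs();P=o["position"];print(P,o["ft_force"],o["grip_width"],o["grasp_force"])
c=shot("wrist");np.save("pics/w13.npy",c,allow_pickle=True);print(proj(c,[[.455,-.0348,.052],[.455,-.0148,.052],[.455,-.0548,.052],[.455,-.0348,.027]]))
g=np.asarray(c["pixels"]).mean(2)
for r in range(196,300,5): print(r,*g[r,240:401:5].round().astype(int))
E
```

```text
[ 0.45470912 -0.03454631  0.03474547] [-0.4602983  0.6605939  0.381333 ] 0.7986068335485249 0.0
[[319.82307565 265.12166964]
 [282.92490765 265.10093026]
 [356.72666453 265.07026853]
 [319.80850386 243.26322111]]
196 68 70 67 68 69 68 69 70 70 70 69 69 50 44 43 43 45 46 49 47 49 49 49 48 43 44 49 67 68 69 132 127 127
201 68 69 65 66 69 67 69 69 69 69 70 66 43 43 45 44 42 45 44 43 45 43 45 45 44 45 45 42 45 44 131 126 128
206 67 69 68 70 69 71 69 69 67 69 150 122 122 122 121 119 119 115 116 117 116 115 167 42 42 42 43 45 47 42 131 126 123
211 68 66 67 68 67 67 67 70 66 110 158 160 161 157 160 156 154 154 152 148 144 147 207 74 42 45 44 44 41 44 128 125 124
216 70 66 70 71 69 68 69 70 68 183 153 186 183 183 186 181 185 181 178 178 176 173 216 129 43 43 43 44 44 47 128 127 126
221 68 67 69 68 68 68 68 69 70 230 183 208 207 204 202 203 202 199 204 200 197 197 212 195 43 44 43 43 46 61 130 128 128
226 67 67 68 67 67 65 69 68 70 239 212 220 221 218 219 153 156 157 154 157 156 155 172 174 41 43 42 43 44 79 128 126 125
231 67 68 69 70 70 69 68 68 68 246 162 162 222 229 163 145 141 144 145 14
[... 870 characters left out ...]
60 65 68 68 64 69 40 41 90 126
271 126 42 40 43 68 68 68 68 67 157 141 141 141 140 137 140 141 142 141 139 142 142 140 155 68 68 67 69 68 40 39 43 127
276 76 40 39 41 67 69 67 67 67 143 142 151 148 156 135 137 139 138 135 201 214 208 222 148 67 68 68 69 83 41 37 39 102
281 43 40 41 39 68 69 67 66 67 127 208 159 162 167 167 167 169 160 162 166 170 179 181 72 66 69 67 68 118 40 39 40 44
286 40 42 41 40 70 69 67 68 69 67 65 65 67 67 67 66 69 67 66 70 65 67 64 64 67 68 65 67 221 39 40 40 38
291 38 40 38 47 68 67 69 70 68 67 66 67 66 66 67 68 68 68 67 68 68 66 67 68 67 66 67 69 218 61 41 41 42
296 39 40 42 66 68 65 67 67 67 68 68 67 65 67 68 66 66 68 67 68 70 68 69 69 69 65 68 67 228 190 41 40 40
```

The reel lies steady where predicted (columns 284–356, rows 205–283). I start the push.

>>> arm_command(series="0.2 0 -0.02 0 0;0.2 0 -0.015 0 0;0.2 0 -0.01 0 0;0.2 0 -0.01 -0.001 0;0.2 0 -0.01 -0.001 0;0.2 0 -0.01 -0.001 0;0.2 0 -0.005 -0.001 0;0.2 0 0 0 0;0.2 0 0 0 0;0.2 0 0 0 0")

```text
clock: 29.85
position: [0.4547, -0.0028, 0.0363]
ee_rot: [1.0, -0.001, -0.0, -0.0]
ft_force: [-0.9, 0.1, 0.2]
grip_width: 0.793
grasp_force: 0.2
```

```bash
python3 - <<'E'
from reel import *
o=manip.get_obs();P=o["position"];print(P,o["ft_force"],o["grip_width"],o["grasp_force"])
c=shot("wrist");np.save("pics/w14.npy",c,allow_pickle=True);print(proj(c,[[.455,-.0148,.002],[.455,-.0548,.002]]))
g=np.asarray(c["pixels"]).mean(2)
for r in range(176,300,5): print(r,*g[r,240:411:5].round().astype(int))
E
```

```text
[ 0.45470974 -0.00277492  0.03632136] [-0.85212908  0.11256154  0.24703754] 0.7930316125509463 0.2307366808952338
[[336.33661345 225.57551176]
 [392.27896304 225.47136434]]
176 228 116 67 69 67 69 68 68 67 67 64 67 66 65 67 66 66 68 67 68 67 68 66 67 64 66 69 68 67 67 67 66 70 66 47
181 222 137 68 66 69 68 66 67 67 66 64 66 68 67 70 69 68 68 69 67 67 69 66 66 65 65 67 65 66 67 66 70 51 46 45
186 222 158 67 66 66 65 67 66 66 67 66 68 68 68 70 67 67 67 67 67 67 67 67 66 67 66 66 67 66 68 69 56 43 43 43
191 221 176 67 67 65 66 65 66 65 66 66 65 66 69 65 66 67 68 67 66 67 68 65 67 65 65 66 66 69 61 47 43 44 43 45
196 223 200 68 67 67 66 68 67 65 66 67 66 67 67 66 65 68 47 44 42 46 44 42 44 44 43 41 39 42 42 43 44 45 44 43
201 222 221 67 68 69 67 69 68 66 67 67 67 65 67 66 78 62 45 44 43 44 45 43 42 43 43 42 43 42 43 42 42 43 43 42
206 221 222 67 67 65 66 64 69 68 67 63 61 59 61 58 162 127 129 125 125 122 120 117 116 115 114 103 169 55 42 42 41 42 41 41
211 223 224 65 65 68 66 67 67 65 66 49 42 43 42 40 183 163 164 160 160 160 156 153 150 148 142 143 174 141 42 43 44 42 43 45
216 228 225 
[... 1388 characters left out ...]
4 41 39 38 64 68 66 66 68 67 68 65 67 67 147 140 137 137 135 134 136 137 139 137 136 138 140 136 153 37 39 43 124 124 52
276 75 41 40 42 64 65 67 66 67 67 67 67 67 67 112 139 131 130 128 203 206 208 206 191 136 135 133 138 133 39 40 38 101 124 116
281 41 37 37 40 66 68 67 66 67 65 66 64 65 66 81 167 78 85 96 107 118 138 139 151 162 137 119 148 72 39 37 38 42 124 123
286 40 41 38 36 67 66 67 67 67 68 65 65 66 65 66 66 67 65 66 65 67 67 65 65 67 66 63 69 63 39 41 38 41 109 123
291 37 39 37 47 65 68 66 68 69 66 67 67 67 67 66 67 67 66 63 66 64 66 65 65 67 65 64 67 68 41 40 41 38 75 143
296 37 37 40 64 65 66 67 65 66 65 65 64 68 66 65 65 67 66 65 66 65 65 66 68 66 65 66 66 66 57 40 40 39 104 134
```

The reel slid about 17 mm without tipping, so friction on the mat is too low. Instead I'll use the mat's 2 mm edge as a curb: set the reel on the bench just outside the +y edge and tip it over that edge onto the mat. First I regrip it.

>>> arm_command(series="0.2 0 0.02 0 0;0.2 0 0.02 0 0;0.2 0 0 0.03 0;0.2 0 0 0.028 0;0.4 0 0 0 0;0.6 0 0 0 0;0.65 0 0 0 0;0.65 0 0 0 0;0.65 0 0 0 0;0.65 0 0 0 0", newtons=40)

```text
clock: 31.15
position: [0.4548, -0.0186, 0.0132]
ee_rot: [1.0, -0.001, 0.0, -0.0]
ft_force: [0.1, -0.3, -1.6]
grip_width: 0.46
grasp_force: 40.4
```

>>> arm_command(series="0.65 0 0 -0.02 0;0.65 0 0 -0.04 0;0.65 0 -0.05 0 0;0.65 0 -0.06 0 0;0.65 0 -0.06 0 0;0.65 0 -0.055 0 0;0.65 0 0 0.03 0;0.65 0 0 0.02 0;0.65 0 0 0 0;0.65 0 0 0 0")

```text
clock: 32.4
position: [0.455, 0.0704, 0.0173]
ee_rot: [1.0, -0.001, 0.0, 0.0]
ft_force: [0.2, 0.4, -2.1]
grip_width: 0.461
grasp_force: 40.7
```

>>> arm_command(series="0.65 0 0 0.006 0;0.65 0 0 0.004 0;0.65 0 0 0.004 0;0.65 0 0 0.001 0;0.65 0 0 0 0;0.5 0 0 0 0;0.4 0 0 0 0;0.3 0 0 0 0;0.2 0 0 0 0;0.2 0 0 0 0")

```text
clock: 33.65
position: [0.455, 0.0713, 0.0112]
ee_rot: [1.0, -0.001, 0.0, -0.0]
ft_force: [-0.0, -0.7, -0.4]
grip_width: 0.801
grasp_force: 0.0
```

>>> arm_command(series="0.2 0 0 -0.025 0;0.2 0 0 -0.025 0;0.2 0 0 -0.013 0;0.2 0 0.02 0 0;0.2 0 0.015 0 0;0.2 0 0 0 0;0.2 0 0 0 0;0.2 0 0 0 0;0.2 0 0 0 0;0.2 0 0 0 0")

```text
clock: 34.9
position: [0.4549, 0.0573, 0.0364]
ee_rot: [1.0, -0.001, -0.0, -0.0]
ft_force: [-0.4, 0.6, 0.4]
grip_width: 0.797
grasp_force: 0.0
```

```bash
python3 - <<'E'
from reel import *
o=manip.get_obs();P=o["position"];print(P,o["ft_force"],o["grip_width"],o["grasp_force"],o["joint_pos"])
c=shot("wrist");np.save("pics/w15.npy",c,allow_pickle=True);print("mat edge, reel far face, near face top",proj(c,[[.5,.0475,.002],[.455,.0475,.002],[.455,.0505,.05],[.455,.0905,.05]]))
g=np.asarray(c["pixels"]).mean(2)
for r in range(150,300,6): print(r,*g[r,240:451:6].round().astype(int))
E
```

```text
[0.45491648 0.05731532 0.03637739] [-0.38891485  0.59373962  0.35500582] 0.7967138868615802 0.0 [-1.1989528   0.31017878  1.09684572  2.12655235 -0.35375662  0.90109929
 -1.46907039]
mat edge, reel far face, near face top [[334.22178942 163.62897211]
 [333.21027189 225.79918862]
 [331.70856436 261.82482043]
 [259.59950865 261.78564158]]
150 225 228 230 233 228 225 229 227 221 223 224 223 224 223 228 223 228 226 225 233 228 225 222 225 224 224 229 227 224 223 228 227 222 223 223 220
156 224 220 225 228 226 224 228 227 228 224 223 225 229 222 229 221 205 204 199 154 162 220 227 226 227 227 223 226 225 224 225 231 221 223 229 228
162 225 223 221 226 227 226 228 225 226 224 224 228 229 227 230 227 66 68 68 68 67 69 66 70 65 68 68 69 69 71 67 65 66 68 67 68
168 226 222 224 229 222 227 226 227 224 229 224 227 229 226 230 232 68 69 69 69 65 68 67 67 68 68 69 70 67 69 66 67 67 62 48 44
174 229 228 225 226 222 224 225 229 227 228 223 230 227 222 228 233 66 68 70 69 68 69 67 70 69 66 69 68 69 52 47 43 46 43 44 45
180 224 221 224 225 228 226 223 226 226 225 222 225 225 230 225 228 67 67 68 67 6
[... 1772 characters left out ...]
2 137 69 70 69 69 68 67 68 68 42 38 127 127 49 47 40 43 45 44 41 42
270 126 40 40 146 161 137 135 135 138 140 139 135 139 139 136 124 69 65 67 67 68 69 66 69 39 38 61 127 97 51 69 66 66 65 62 62
276 75 39 40 113 243 173 211 214 216 216 218 219 213 181 178 107 69 67 69 69 69 66 69 67 38 39 42 128 127 49 54 67 66 68 66 65
282 43 37 39 166 224 222 225 225 226 225 224 226 227 227 228 133 66 69 69 67 67 68 67 66 40 39 39 80 127 92 48 66 66 68 68 66
288 39 38 40 225 230 224 224 222 223 228 224 225 229 228 228 112 68 70 67 67 66 65 68 70 41 39 38 41 128 127 47 48 66 64 67 66
294 41 40 38 226 223 223 229 223 228 224 226 225 224 227 225 107 67 67 69 68 67 68 67 68 63 42 40 46 146 47 48 48 46 62 66 68
```

The reel sits right against the mat edge (reel columns 259–334, mat from column 336 on). I push it over the curb.

>>> arm_command(series="0.2 0 0 0.015 0;0.2 0 0.01 0 0;0.2 0 0.01 0 0;0.2 0 0.01 0 0;0.2 0 0.01 0 0;0.2 0 0.01 0 0;0.2 0 0.01 0 0;0.2 0 0.01 0 0;0.2 0 0.01 0 0;0.2 0 0 0 0")

```text
clock: 36.2
position: [0.4564, 0.0254, 0.0314]
ee_rot: [1.0, -0.001, 0.001, -0.001]
ft_force: [-0.2, 3.1, 13.7]
grip_width: 0.802
grasp_force: 7.6
```

```bash
python3 - <<'E'
from reel import *
o=manip.get_obs();P=o["position"];print(P,o["ft_force"],o["grip_width"],o["grasp_force"])
c=shot("wrist");np.save("pics/w16.npy",c,allow_pickle=True);print("mat edge; standing top centre; pivot",proj(c,[[.5,.0475,.002],[.455,.0225,.042],[.455,.0475,.002]]))
g=np.asarray(c["pixels"]).mean(2)
for r in range(150,300,6): print(r,*g[r,216:427:6].round().astype(int))
E
```

```text
[0.45639686 0.02539736 0.03142803] [-0.18021326  3.05871456 13.69431087] 0.8023133919843318 7.586712698685005
mat edge; standing top centre; pivot [[285.23613426 167.63040757]
 [324.45735486 261.19777191]
 [287.86924603 230.81436467]]
150 227 227 230 225 222 227 225 222 227 227 229 229 227 226 219 228 227 225 220 225 225 228 229 227 227 223 230 230 227 227 228 221 226 223 225 229
156 225 224 227 226 222 223 224 222 223 224 228 218 226 225 229 231 226 223 223 226 226 222 225 226 224 222 224 226 222 221 222 223 224 226 227 231
162 227 226 228 226 227 223 223 226 231 223 230 224 68 66 71 67 72 97 97 116 115 115 126 126 141 144 142 136 131 132 141 148 147 154 187 221
168 226 225 227 226 225 224 226 228 228 229 230 226 69 69 70 69 67 69 66 66 67 67 68 70 68 71 66 65 68 67 66 67 67 67 65 68
174 221 225 225 228 226 228 222 227 228 224 231 233 66 68 67 67 68 68 69 69 69 67 68 69 68 67 69 71 68 68 66 66 66 67 50 45
180 225 222 223 229 227 227 224 230 226 223 227 231 66 69 71 68 71 70 68 70 69 68 68 69 66 67 67 69 68 68 68 65 46 43 42 44
186 226 225 223 224 226 225 222 224 224 229 225 226 66 7
[... 1674 characters left out ...]
137 137 138 138 134 135 151 69 65 68 68 67 68 68 67 40 39 124 126 46 46 45 45
270 223 152 51 127 125 40 37 95 156 158 162 139 140 137 134 136 133 134 148 69 70 70 68 68 68 68 69 66 41 39 61 127 97 51 50 46
276 228 48 87 127 76 41 41 120 158 158 163 136 138 144 138 135 130 241 154 66 66 68 66 68 67 68 67 68 40 40 41 126 125 50 51 66
282 73 46 127 127 43 39 40 129 158 156 162 135 135 128 172 134 67 67 66 69 67 68 65 67 67 67 65 67 40 40 39 80 126 96 48 66
288 45 93 128 93 40 40 41 248 177 158 160 133 169 130 68 69 66 67 66 66 65 68 66 68 68 66 67 69 41 41 41 41 126 127 48 49
294 47 48 136 102 38 40 36 246 246 156 151 204 165 68 66 66 67 66 69 68 69 67 67 68 67 69 68 67 61 39 38 45 146 44 48 47
```

It's tipping: the flange face (value 246) is now visible at columns 234–270. The fingertip carries 14 N, so I rise a little while continuing the push.

>>> arm_command(series="0.2 0 0 -0.01 0;0.2 0 0.005 -0.01 0;0.2 0 0.01 -0.005 0;0.2 0 0.01 -0.003 0;0.2 0 0.01 0 0;0.2 0 0.005 0 0;0.2 0 0 0 0;0.2 0 0 0 0;0.2 0 0 0 0;0.2 0 0 0 0")

```text
clock: 37.5
position: [0.4548, 0.0093, 0.0416]
ee_rot: [1.0, -0.001, -0.0, -0.0]
ft_force: [-0.5, -0.1, -0.0]
grip_width: 0.798
grasp_force: 0.0
```

```bash
python3 - <<'E'
from reel import *
o=manip.get_obs();P=o["position"];print(P,o["ft_force"],o["grip_width"],o["grasp_force"])
c=shot("wrist");np.save("pics/w17.npy",c,allow_pickle=True);print("mat edge; standing top centre; pivot",proj(c,[[.5,.0475,.002],[.455,.0225,.042],[.455,.0475,.002]]))
g=np.asarray(c["pixels"]).mean(2)
for r in range(180,300,6): print(r,*g[r,216:427:6].round().astype(int))
E
```

```text
[0.45484245 0.00933195 0.04158881] [-0.51694506 -0.13817747 -0.0404863 ] 0.7984573826787182 0.0
mat edge; standing top centre; pivot [[263.25713342 162.03249276]
 [297.39183076 249.91675441]
 [267.29670171 222.77343934]]
180 219 221 218 216 219 221 224 220 149 67 67 65 66 66 64 65 66 65 69 65 66 64 67 66 64 67 64 64 64 65 65 45 44 41 41 42
186 218 224 219 219 221 222 225 220 167 68 66 68 66 65 66 64 65 66 65 66 66 68 66 64 67 64 64 64 62 66 43 42 43 41 42 39
192 220 224 224 222 220 224 222 220 188 65 98 243 242 237 86 42 45 42 43 66 67 66 66 66 67 66 65 65 57 44 42 42 42 40 43 41
198 225 220 223 218 219 219 221 220 212 249 136 127 120 121 123 153 64 43 42 41 59 60 60 58 59 57 56 42 39 42 41 42 42 44 43 45
204 219 221 213 220 223 224 222 218 232 141 131 124 124 124 123 123 128 72 42 41 44 43 41 42 43 42 42 42 44 43 41 42 42 41 43 43
210 224 222 219 219 224 226 225 244 146 133 162 152 145 120 120 118 120 145 39 43 41 42 42 42 43 43 41 41 41 42 44 42 41 42 42 42
216 222 224 222 223 215 222 221 180 247 247 246 246 246 246 248 130 119 115 49 41 41 42 40 43 43 43 45 44 45 42 45 44 42 38 40
[... 954 characters left out ...]
61 160 161 162 162 163 160 160 163 64 64 63 66 68 64 64 64 64 64 36 39 121 122 46 52 65 63
270 223 152 48 124 123 41 35 185 246 246 246 246 246 247 246 246 246 76 66 64 64 64 65 65 65 63 63 64 38 40 58 122 92 48 64 65
276 220 46 87 123 72 37 39 126 246 246 246 246 246 246 246 247 75 64 66 66 66 65 65 63 66 63 64 65 39 39 39 122 123 47 49 66
282 72 46 123 121 39 38 41 162 222 135 248 248 248 245 124 63 66 65 63 65 63 65 62 65 65 66 62 64 39 37 39 76 122 90 47 65
288 45 89 123 90 36 38 41 220 220 118 64 65 63 66 65 66 66 65 66 65 66 64 64 64 64 64 65 63 41 39 37 41 123 124 46 47
294 44 46 130 99 39 36 37 221 218 140 66 65 65 66 64 64 65 65 65 66 66 64 66 64 64 64 65 65 60 38 37 45 140 47 46 42
```

The reel now stands upright: its round top flange spans columns 246–322 with the bore at (285,249), and nothing touches it. I rise, centre over it and measure.

>>> arm_command(series="0.1 0 0 -0.03 0;0 0 0 -0.04 0;0 0 0 -0.04 0;0 0 -0.025 -0.02 0;0 0 -0.025 0 0;0 0 0 0 0;0 0 0 0 0;0 0 0 0 0;0 0 0 0 0;0 0 0 0 0")

```text
clock: 38.8
position: [0.4549, 0.029, 0.0936]
ee_rot: [1.0, -0.001, -0.0, 0.0]
ft_force: [-0.7, 0.4, -0.1]
grip_width: 1.002
grasp_force: 0.0
```

```bash
cat > top.py <<'E'
from h import *
def flange(c,w,r=48):
    p=np.asarray(c["pixels"]).astype(int);u,v=proj(c,w)[0].astype(int);m=np.zeros(p.shape[:2],np.uint8)
    m[v-r:v+r,u-r:u+r]=p[v-r:v+r,u-r:u+r].min(2)>200
    out=[]
    for k in cv2.findContours(m,cv2.RETR_CCOMP,cv2.CHAIN_APPROX_NONE)[0]:
        if cv2.contourArea(k)>80: out.append((cv2.contourArea(k),cv2.fitEllipse(k)))
    return sorted(out,key=lambda t:-t[0])
E
python3 - <<'E'
from top import *
o=manip.get_obs();P=o["position"];print(P,o["ee_rot"],o["ft_force"])
c=shot("wrist");np.save("pics/w18.npy",c,allow_pickle=True);w=[.455,.030,.042];print(proj(c,w))
for a,e in flange(c,w): print(a,e,onz(c,[e[0]],.042))
g=np.asarray(c["pixels"]).mean(2);u,v=proj(c,w)[0].astype(int)
for r in range(v-42,v+42,4): print(r,*g[r,u-44:u+45:4].round().astype(int))
E
```

```text
[0.45486856 0.0290268  0.09355861] [ 9.99999554e-01 -9.43234524e-04 -1.92476576e-05  4.85335542e-05] [-0.73067557  0.37513744 -0.09593067]
[[318.19785422 216.46991348]]
3181.5 ((299.2131042480469, 215.3938446044922), (70.4210433959961, 92.14996337890625), 178.80052185058594) [[0.45591324 0.04461324 0.042     ]]
174 212 207 212 211 212 209 125 60 90 184 240 223 229 89 42 37 40 40 40 59 63 62 59
178 207 210 209 204 211 206 125 235 178 121 115 112 108 115 143 92 36 38 37 38 58 60 46
182 206 208 210 210 207 208 240 139 128 119 112 113 113 115 114 117 113 37 40 42 38 41 39
186 210 214 217 212 209 238 141 131 143 222 242 234 231 162 110 110 119 57 39 42 42 42 37
190 208 210 214 212 216 182 174 246 245 245 245 245 245 244 245 221 108 141 37 39 40 40 41
194 209 200 210 209 225 224 245 245 245 244 244 244 244 244 244 244 207 126 41 40 40 42 36
198 215 214 217 208 237 218 181 182 182 181 183 182 180 182 179 157 151 150 41 39 38 39 35
202 211 214 215 211 245 202 151 151 150 151 152 150 151 150 150 150 150 152 91 39 38 40 38
206 203 212 216 226 245 202 150 150 150 143 76 63 110 151 151 151 151 1
[... 378 characters left out ...]
60 60 59
226 205 204 211 217 245 244 149 151 150 161 149 145 146 150 160 161 159 149 135 62 59 60 62
230 208 215 214 208 240 245 245 216 215 244 244 243 215 215 244 244 244 244 62 61 59 62 60
234 204 211 203 205 211 244 244 244 244 244 244 244 244 244 244 244 245 129 59 60 57 61 60
238 214 213 212 212 215 217 239 244 244 244 244 244 244 244 244 245 104 60 59 59 59 58 59
242 213 209 211 212 212 212 173 114 233 245 245 244 244 241 167 59 61 59 59 62 59 61 62
246 202 210 208 209 209 209 169 60 60 59 59 59 59 56 59 60 58 59 60 60 60 62 59
250 209 204 208 212 212 212 174 60 61 61 60 61 59 58 60 59 61 61 60 60 60 61 60
254 211 206 211 205 211 210 177 61 60 61 60 59 61 59 60 60 61 58 61 61 58 59 60
```

>>> arm_command(series="0 0.003 -0.006 0.02 0;0 0 0 0.04 0;0 0 0 0.04 0;0 0 0 0.04 0;0 0 0 0.035 0;0 0 0 0.02 0;0.3 0 0 0 0;0.5 0 0 0 0;0.55 0 0 0 0;0.55 0 0 0 0", newtons=40)

```text
clock: 40.1
position: [0.4565, 0.0318, 0.0161]
ee_rot: [1.0, -0.001, 0.0, -0.0]
ft_force: [-1.8, -1.0, 6.2]
grip_width: 0.559
grasp_force: 41.6
```

```bash
python3 - <<'E'
from top import *
a=np.load("pics/w17.npy",allow_pickle=True).item();b=np.load("pics/w18.npy",allow_pickle=True).item()
A=[284.5,248.5];B=[316.5,215.2]
print(onz(a,[A],.042),onz(b,[B],.042),tri([(o,d[0]) for o,d in (ray(a,[A]),ray(b,[B]))]))
o=manip.get_obs();print(o["position"],o["ft_force"],o["grip_width"],o["grasp_force"])
E
```

```text
[[0.45595186 0.03017385 0.042     ]] [[0.45605856 0.03130344 0.042     ]] [0.45408859 0.03103625 0.03801232]
[0.45649951 0.03175031 0.01614825] [-1.83141512 -1.00071644  6.2355282 ] 0.5593144659354653 41.589407448409474
```

The reel is gripped across its 50 mm diameter. I lift it and carry it most of the way to the post.

>>> arm_command(series="0.7 0 0 -0.03 0;0.7 0 0 -0.07 0;0.7 0 0 -0.09 0;0.7 0 0 -0.07 0;0.7 0.04 0.015 0 0;0.7 0.06 0.02 0 0;0.7 0.06 0.02 0 0;0.7 0.06 0.02 0 0;0.7 0.03 0.015 0 0;0.7 0 0 0 0")

```text
clock: 41.35
position: [0.5563, -0.0053, 0.1201]
ee_rot: [1.0, -0.001, 0.0, 0.001]
ft_force: [0.5, 0.8, -1.2]
grip_width: 0.558
grasp_force: 42.2
```

```bash
python3 - <<'E'
from top import *
from st import stand
o=manip.get_obs();P=o["position"];print(P,o["ee_rot"],o["ft_force"],o["grip_width"],o["grasp_force"])
c=shot("wrist");np.save("pics/w19.npy",c,allow_pickle=True)
top=P+[0,0,.042-.0161];u,v=proj(c,top)[0];print("pred flange ctr",u,v,"post tip,disc",proj(c,[[.606,-.0112,.078],[.606,-.0112,.014]]))
u,v=int(u),int(v);g=np.asarray(c["pixels"]).mean(2)
for r in range(v-60,min(v+52,399),4): print(r,*g[r,u-52:u+53:4].round().astype(int))
E
```

```text
[ 0.55627872 -0.00531107  0.12008603] [ 9.99998897e-01 -1.39183962e-03  1.34823562e-04  5.00629929e-04] [ 0.54550059  0.83188185 -1.24341153] 0.5578392956739977 42.227088301006006
pred flange ctr 319.4552432544546 274.79596936612063 post tip,disc [[327.86672441 154.64335039]
 [325.82180233 141.96275175]]
214 208 211 208 211 208 212 208 218 241 127 123 118 113 111 109 108 111 110 125 144 201 200 209 206 209 206 207
218 201 209 202 207 209 207 237 182 131 128 121 118 112 111 112 112 112 110 110 111 145 193 203 206 206 200 205
222 205 209 208 209 205 164 124 134 131 126 122 115 111 112 112 111 113 112 111 111 111 148 204 200 201 205 206
226 201 200 206 203 199 138 123 134 129 124 118 114 111 111 112 111 110 109 110 109 108 110 181 200 203 203 206
230 207 205 206 198 163 106 108 133 126 122 113 112 112 113 109 111 109 109 109 109 108 107 146 208 202 200 206
234 199 207 204 210 147 106 120 126 114 143 202 243 244 244 243 238 218 134 112 110 108 108 128 209 205 198 203
238 204 95 63 60 123 110 135 214 244 244 243 243 243 243 243 243 243 243 242 163 116 108 109 165 175 171 170
242 209 69 60
[... 1459 characters left out ...]
145 146 147 148 147 140 58 36 33
298 36 37 56 56 242 244 243 243 243 242 231 225 147 147 147 145 146 148 146 147 147 148 149 59 56 38 34
302 35 54 60 59 75 238 243 243 243 243 243 243 243 243 243 243 244 243 244 240 146 146 75 59 56 47 35
306 34 139 56 58 59 56 174 244 243 243 243 243 243 243 243 243 243 243 243 244 215 58 57 57 56 57 34
310 37 174 62 59 60 60 60 76 195 244 243 243 243 243 243 243 243 244 228 95 56 57 55 58 59 61 34
314 33 203 61 59 60 60 59 61 56 58 75 163 173 182 182 173 86 56 58 59 59 60 59 58 60 60 36
318 51 209 67 58 59 59 59 59 59 57 59 57 59 61 57 56 60 57 57 58 56 58 59 59 60 58 46
322 110 203 78 58 59 59 59 60 60 58 59 60 58 59 59 58 58 60 59 59 59 58 59 59 61 58 55
```

```bash
python3 - <<'E'
from st import *
c=np.load("pics/w19.npy",allow_pickle=True).item();print(stand(c,(.606,-.0112)))
g=np.asarray(c["pixels"]).mean(2)
for r in range(130,176,3): print(r,*g[r,300:354:3].round().astype(int))
print(proj(c,[[.606,-.0112,.029]]))
E
```

```text
(array([ 0.6063699 , -0.01113009,  0.0414445 ]), np.float64(0.00010163941195383561))
130 137 134 130 230 246 245 244 245 244 243 243 243 244 244 243 238 71 71
133 137 131 153 247 246 245 244 244 243 240 241 244 243 244 244 244 158 70
136 134 131 228 245 245 245 246 185 114 104 88 143 245 244 245 234 140 68
139 132 131 247 245 245 244 198 132 127 114 110 78 99 145 144 143 150 81
142 133 133 247 245 244 245 110 145 131 115 109 102 78 147 149 147 145 85
145 133 131 246 245 245 245 104 146 137 129 117 109 85 145 148 150 149 83
148 131 129 246 245 244 245 156 155 165 160 144 119 117 150 148 146 147 83
151 131 128 244 245 244 244 233 176 194 214 175 126 151 224 245 243 239 70
154 130 131 175 245 244 244 243 181 219 232 233 120 169 244 244 244 174 71
157 129 128 129 244 245 245 245 179 201 229 221 122 231 244 243 244 89 118
160 130 128 131 134 245 244 244 244 168 151 134 221 244 243 243 116 123 125
163 126 132 128 127 130 242 245 244 245 244 244 244 243 240 139 122 123 124
166 129 131 126 127 127 127 153 228 242 242 240 231 145 121 123 122 124 119
169 129 129 128 128 130 125 126 124 125 122 123 124 124 122 123 123 124 122
172 128 127 128 130 127 128 125 127 125 123 124 124 122 121 122 124 120 91
175 128 127 127 129 126 128 125 126 125 123 126 124 123 121 124 119 104 69
[[326.20822803 144.35800391]]
```

>>> arm_command(series="0.7 0.03 0.004 0 0;0.7 0.03 0.004 0 0;0.7 0.03 0.004 0 0;0.7 0.034 0.003 0 0;0.7 0 0 0.02 0;0.7 0 0 0.02 0;0.7 0 0 0.01 0;0.7 0 0 0 0;0.7 0 0 0 0;0.7 0 0 0 0")

```text
clock: 42.65
position: [0.6057, -0.0105, 0.0999]
ee_rot: [1.0, -0.001, 0.0, -0.0]
ft_force: [-0.6, -0.7, -2.0]
grip_width: 0.557
grasp_force: 42.3
```

The view agrees: post at (0.6064, −0.0111). I make a fine correction and descend.

>>> arm_command(series="0.7 0.0015 0.0018 0 0;0.7 0 0 0 0;0.7 0 0 0.015 0;0.7 0 0 0.02 0;0.7 0 0 0.02 0;0.7 0 0 0.02 0;0.7 0 0 0.02 0;0.7 0 0 0.02 0;0.7 0 0 0.012 0;0.7 0 0 0 0")

```text
clock: 43.9
position: [0.606, -0.0113, 0.0484]
ee_rot: [1.0, -0.001, -0.0, 0.0]
ft_force: [0.0, -0.8, -1.2]
grip_width: 0.562
grasp_force: 42.3
```

Sliding freely down the post. Now the final seating in small steps.

>>> arm_command(series="0.7 0 0 0.004 0;0.7 0 0 0.003 0;0.7 0 0 0.002 0;0.7 0 0 0.002 0;0.7 0 0 0.001 0;0.7 0 0 0 0;0.7 0 0 0 0;0.7 0 0 0 0;0.7 0 0 0 0;0.7 0 0 0 0")

```text
clock: 45.15
position: [0.6062, -0.0113, 0.044]
ee_rot: [1.0, -0.001, 0.0, -0.0]
ft_force: [1.1, 0.3, -1.8]
grip_width: 0.559
grasp_force: 42.3
```

>>> arm_command(series="0.7 0 0 0.002 0;0.7 0 0 0 0;0.7 0 0 0.002 0;0.7 0 0 0 0;0.7 0 0 0.001 0;0.7 0 0 0 0;0.7 0 0 0 0;0.7 0 0 0 0;0.7 0 0 0 0;0.7 0 0 0 0")

```text
clock: 46.4
position: [0.6065, -0.0113, 0.0432]
ee_rot: [1.0, -0.001, 0.0, -0.0]
ft_force: [-5.5, 1.4, 13.1]
grip_width: 0.559
grasp_force: 43.9
```

It is seated: contact is felt at z = 0.0432, where 0.0431 was expected. I release and rise clear.

>>> arm_command(series="0.5 0 0 -0.001 0;0.4 0 0 0 0;0.3 0 0 0 0;0.15 0 0 0 0;0 0 0 0 0;0 0 0 -0.03 0;0 0 0 -0.06 0;0 0 0 -0.08 0;0 0 0 -0.08 0;0 0 0 0 0")

```text
clock: 47.65
position: [0.6077, -0.0118, 0.1455]
ee_rot: [1.0, -0.001, 0.002, -0.0]
ft_force: [-0.1, 0.3, -0.2]
grip_width: 1.001
grasp_force: 0.0
```

>>> arm_command(series="0 -0.05 0 0 0;0 -0.05 0 0 0;0 -0.05 0 0 0;0 0 0 0 0;0 0 0 0 0;0 0 0 0 0;0 0 0 0 0;0 0 0 0 0;0 0 0 0 0;0 0 0 0 0")

```text
clock: 48.9
position: [0.5462, -0.0112, 0.1424]
ee_rot: [1.0, -0.001, -0.0, -0.0]
ft_force: [-0.3, -0.6, -0.6]
grip_width: 0.996
grasp_force: 0.0
```

```bash
python3 - <<'E'
from h import *
o=manip.get_obs();print(o["position"],o["ft_force"],o["grasp_force"])
c=shot("wrist");save(c,"pics/w20.png");w=[.606,-.0112,.069];u,v=proj(c,w)[0];print(u,v,proj(c,[[.606,-.0112,.078],[.606+.025,-.0112,.069],[.606-.025,-.0112,.069],[.606,-.0112+.025,.069],[.606,-.0112-.025,.069]]))
u,v=int(u),int(v);g=np.asarray(c["pixels"]).mean(2)
for r in range(v-44,v+48,4): print(r,*g[r,u-52:u+53:4].round().astype(int))
E
```

```text
[ 0.54621466 -0.01121342  0.1423772 ] [-0.33147394 -0.56834739 -0.55928194] 0.0
319.34915002970666 134.53479648937838 [[319.3374183  135.86932382]
 [319.30616522 100.62086952]
 [319.38937927 166.17100025]
 [287.14521709 134.59518777]
 [351.55725803 134.52836496]]
90 210 212 204 207 209 211 203 151 137 135 133 137 132 131 128 130 130 128 127 118 143 203 207 200 203 212 214
94 212 208 210 205 210 210 131 138 134 136 136 132 133 133 131 132 132 131 129 129 123 115 184 199 210 212 210
98 213 203 205 207 208 140 138 140 137 134 136 133 132 129 133 132 128 126 131 131 129 123 111 204 204 210 208
102 212 211 211 213 178 137 139 135 135 137 132 132 176 169 151 118 91 94 95 94 95 95 83 147 201 207 210
106 212 212 212 216 136 140 140 137 136 160 245 246 245 245 245 245 246 150 71 74 74 71 73 112 112 204 208
110 210 206 212 185 138 139 138 136 203 246 245 245 245 245 245 245 245 245 232 70 73 74 71 84 111 111 196
114 210 208 212 142 140 141 139 231 246 245 245 245 245 245 245 245 244 244 244 242 69 72 73 70 116 115 142
118 208 213 210 137 140 136 139 246 245 245 245 245 245 245 244 244 245 245 
[... 993 characters left out ...]
 118 117 208 211 210 203 205
158 211 209 213 213 210 209 132 129 239 245 245 244 244 244 245 244 244 244 244 129 122 165 207 208 208 212 205
162 215 215 210 203 213 207 211 157 129 218 245 244 244 244 244 244 244 239 122 137 202 203 205 203 204 207 210
166 210 211 210 216 214 211 217 212 198 139 124 167 237 237 239 194 125 135 196 206 205 199 207 207 207 207 135
170 206 210 214 217 213 213 211 207 205 212 208 197 170 159 178 189 204 209 198 111 110 110 109 108 111 111 112
174 209 210 206 209 208 215 213 205 203 216 213 211 211 208 212 204 206 195 191 112 112 114 112 112 110 113 109
178 206 209 211 206 205 209 209 208 207 210 214 210 207 209 212 212 208 207 194 113 109 112 112 110 112 109 108
```

The reel's top flange (columns 288–351, rows 102–167) matches the prediction for seated at z = 0.069 around the post, and nothing touches it. Handing in.

```bash
python3 -c "
from workcell import manip
print(manip.hand_in())"
```

```text
the job is handed in; nothing more can be done
None
```

The job is handed in at about 49 s: the spacer lies home on the base, and the reel was tipped upright onto the mat, released, then lowered over the post onto the spacer. The last wrist picture and the contact height agree with the reel being seated; hand-in returned no verdict, and I did not re-measure the bystanders' positions.

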